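Deal cartons from the flow rack into the kit trays

ROBOT

A 6-joint arm with a two-finger parallel gripper is mounted at the origin on the work surface. World frame = base frame: x ahead of the robot, y to its left, z up, the work surface at z = 0. Lengths are in m, angles in degrees, forces in N, time in s.
With the tool pointing down it reaches from about 0.375 to 0.9 m from the base axis. Payload 3.1 kg.
Tool frame: the origin (TCP) lies midway between the tips of the shut fingers; the grasp point (between the pads) lies bot.hold_point_z behind it (bot.hold_point_z is the distance from the TCP to the grasp point, in m); z points along the fingers, y is the direction in which the jaws open and shut (so a half turn about z gives the same grasp; the last joint's range is limited). The gripper opens to 87 mm and grips with 3 to 60 N. Pads are 19 mm wide; open, the fingers measure 117 mm over their backs; the gripper's body (75 mm by 190 mm) begins 51 mm behind the grasp point.
Start: joints at [66.263, 30.224, 82.088, -0, 67.689, -10.227], TCP at [0.146, 0.608, 0.223] pointing down, gripper open.
Joint ranges: [-176.69, 176.69], [-43.24, 126.21], [12.49, 139.97], [-82, 262], [0, 151.66], [-163.58, 163.58]. Speed limits (degrees/s): [159.86, 159.86, 180, 180, 180, 180].

INTERFACE

Orientations are given as a 3x3 rotation matrix whose columns are the frame's x, y, z axes.
In Python, from rig import bot, vision, order gives the robot as it stands. The module is installed in compiled form; this text tells all that it offers.
- The arm moves only by the tool move_arm, never from a script. Its argument "moves" is a list of rows, each an object of numbers: "hand": the finger opening in mm, from 0 to 87; "x", "y", "z": the shift along the tool's x, y, z in units of 25 mm (1.0 is 25 mm); "wx", "wy", "wz": the turn, a rotation vector about the tool's x, y, z in degrees. In form: [{"hand": .., "x": .., "y": .., "z": .., "wx": .., "wy": .., "wz": ..}, ...]. A call has 1 to 20 rows; each row shifts and turns the commanded pose from where the row before left it, along the tool's axes as they then stand; what a row does not reach is not made up. A row lasts 1/10 s, in which the tool goes at most 50 mm and 8.59 degrees, less where a joint would pass 70% of its speed; a pose out of reach is approached as far as the arm can. A call is refused whole if a number of a shift passes 1 or a number of a turn 8.59, either way. A call with a gripper value outside its range is refused whole. The fingers move at their own pace and stop on an object; the grip force is fixed at half the most. Time passes only in rows, so rows that do not move let the fingers close. It gives the time, the measured TCP pose, the force and the opening at its end, in the units of the state.
- bot.read_state(): the state, without advancing time (a new reading comes with each control period).
- vision.capture(name): name is "side" or "top"; returns a dict with "image" (384x512x3 uint8, red, green, blue), "z_map" (384x512 float32, m along the optical axis (not along the pixel's ray), 0 where there is no reading), "fx", "fy", "cx", "cy" (pixels), "k1" (the pictures are not rectified: a ray, as slopes to the right and down, at radius r is drawn at 1 + k1 r^2 times it, then the intrinsics apply), "pose" (4x4, takes a point from camera to world coordinates). Camera axes: x right, y down, z forward; pixel columns grow to the right and rows downward; lengths in m; the calibration is good to about 2 mm. A picture is of the moment at which its call begins.
- order.hand_in(): hands the job in, once; it reports no verdict.
The state is a dict: "time_s": time; "joint_positions": joint angles; "qvel": joint speeds; "tau": joint torques, N m; "position": TCP position; "tcp_rot": TCP orientation; "force": force on the tool from outside, world axes, zero at the start; "moment": the same for the moment, N m; "opening": opening from 0.0 (shut) to 1.0 (fully open).
Only numpy, scipy, OpenCV 4.12 (cv2) and the standard library are available. Lean on these libraries where they do the work, as an engineer would, in place of code of your own. Each camera call takes 0.05 s, during which the arm holds its last target.

TASK

Carry on dealing the cartons from the rack's middle lane into the two kit trays, turn about: one tray has had its first, so the next carton goes into the empty tray, the next into the other and the last into the tray that was empty, until each holds two lying flat end to end inside it. The first carton in a tray has to be slid right up to the tray's end to leave room for the second; set each one down rather than dropping it. Reach in under the light bar without knocking it, and leave the trays about where they stand and the other things on the bench alone.

Things in the scene. Friction and masses are not known exactly. Their poses are not given: they have to be found in the camera images.
- lane_front (a point): Gravity-flow rack fixed on the bench, three roller lanes sloping 25 degrees down towards the robot; only the middle one is stocked. The point lies on the middle lane's rollers under the centre of a carton resting on the front stop. Axes level: x from the picking end towards the raised end, z up, so the lane rises 25 degrees along +x. First carton out: the others run down one place in 1 to 2 s.
- lane_stop (a point): Middle of the top edge of the rack's front stop, a steel strip across the foot of the lanes, 42 mm down the lane from lane_front. Stop and lane side rails stand 14 mm proud of the rollers (square to the lane); the middle lane is 62 mm wide between its rails, the empty outer lanes lie no higher. Axes as lane_front.
- light_bar: Fixed pick-to-light bar of the rack, level, above the first carton: 36 mm (x) by 254 mm (y, across the lanes) by 34 mm high, origin at its centre 288 mm above the bench, axes as lane_front. Posts 25 mm square carry it at both ends, 114 mm off the lane's centre. No hand fits upright between bar and carton; leaned back 25 degrees, square to the lane, it passes in front of the bar.
- carton0_mid (a point): Closed cardboard carton of fixings, rigid, 78 mm long (its x) by 56 mm wide (its y) by 60 mm high (its z), about 0.3 kg; this point is its centre. At the start it lies in the middle lane of the rack, number 1 from the picking end, its x pointing up the lane and its z square to the rollers. All four cartons are alike.
- carton1_mid (a point): Closed cardboard carton of fixings, rigid, 78 mm long (its x) by 56 mm wide (its y) by 60 mm high (its z), about 0.3 kg; this point is its centre. At the start it lies in the middle lane of the rack, number 2 from the picking end, its x pointing up the lane and its z square to the rollers.
- carton2_mid (a point): Closed cardboard carton of fixings, rigid, 78 mm long (its x) by 56 mm wide (its y) by 60 mm high (its z), about 0.3 kg; this point is its centre. At the start it lies in the middle lane of the rack, number 3 from the picking end, its x pointing up the lane and its z square to the rollers.
- carton3_mid (a point): A carton of the same kind that has been dealt already: it lies flat in tray b, towards that tray's far (+x) end but not yet slid right up to the end wall. The point is its centre.
- traya_floor (a point): Loose steel kit tray, 0.8 kg, 169 (x) by 92 (y) by 20 mm high outside; inside 161 by 84 mm, walls rise 16 mm above the floor. Two cartons end to end fill its length but for 5 mm. Point: centre of its floor's upper face, 4 mm above the bench; x along the tray, away from the robot. Empty at the start; the two trays stand side by side, either way round.
- trayb_floor (a point): Kit tray like tray a. Point: centre of its floor's upper face, 4 mm above the bench; x along the tray, away from the robot. At the start it holds one carton, carton3.
- tape_roll: Bystander: roll of packing tape lying flat, 100 mm across, 48 mm high. Origin at the centre of its underside.
- mug: Bystander: mug, 80 mm across, 92 mm high. Origin at the centre of its underside.
- marker: Bystander: black marker pen lying on the bench, 135 mm long (its x), 18 mm thick. Origin underneath, near its middle.
- scanner: Bystander: hand scanner lying down, 190 mm long (its x), up to 62 mm wide and 55 mm high. Origin underneath, near its middle.
- knife: Bystander: safety knife lying flat, 150 mm long (its x), 30 mm wide, 16 mm high. Origin underneath, near its middle.
Not all that is in view belongs to the job. What is shaped like the part that bears carton0_mid but black or blue is not meant. What is shaped like the part that bears carton2_mid but black is not meant.

How it is judged (in metres and radians):
On the way, in this order (a step that is already met when the one before it is completed fails the run):
1. the first carton off the rack lies flat in the tray that was empty (horizontal distance between carton0_mid and traya_floor below 0.055 m and z of carton0_mid in the frame of traya_floor below 0.036 m), for 0.2 s.
2. the second lies flat in the other tray, beside the carton that was there (horizontal distance between each of carton1_mid, carton3_mid and trayb_floor below 0.055 m and z of each of carton1_mid, carton3_mid in the frame of trayb_floor below 0.036 m), for 0.2 s.
At the end, for the whole second after the job is handed in: Each tray holds two cartons lying flat on its floor, released and at rest (centre under 36 mm above the inner floor and within 55 mm of the tray's centre, under 20 mm/s): the first and last off the rack in the tray that was empty, the second with the one dealt earlier (all of step 1 and all of step 2 and horizontal distance between carton2_mid and traya_floor below 0.055 m and z of carton2_mid in the frame of traya_floor below 0.036 m and linear speed of each of carton0, carton1, carton2, carton3 below 0.02 m/s); the robot touches nothing.
It fails at once if a carton is dealt out of turn ((horizontal distance between carton0_mid and trayb_floor below 0.055 m and z of carton0_mid in the frame of trayb_floor below 0.036 m) or (horizontal distance between carton1_mid and traya_floor below 0.055 m and z of carton1_mid in the frame of traya_floor below 0.036 m) or (horizontal distance between carton2_mid and trayb_floor below 0.055 m and z of carton2_mid in the frame of trayb_floor below 0.036 m)).
It fails at once if a tray is shoved more than 40 mm from where it stood (distance of any of traya_floor, trayb_floor from where it was at the start of the episode above 0.04 m).
It fails at once if a carton is dropped into a tray (lands at over 0.5 m/s) ((horizontal distance between carton0_mid and traya_floor below 0.08 m and z of carton0_mid in the frame of traya_floor below 0.05 m and linear speed of carton0 above 0.5 m/s) or (horizontal distance between carton1_mid and trayb_floor below 0.08 m and z of carton1_mid in the frame of trayb_floor below 0.05 m and linear speed of carton1 above 0.5 m/s) or (horizontal distance between carton2_mid and traya_floor below 0.08 m and z of carton2_mid in the frame of traya_floor below 0.05 m and linear speed of carton2 above 0.5 m/s)).
It fails at once if the light bar is knocked (over 15 N) (contact force between light_bar and anything else above 15 N).
It fails at once if a bystander is moved more than 30 mm (distance of any of tape_roll, mug, marker, scanner, knife from where it was at the start of the episode above 0.03 m).
It also fails if it takes over 70 s, if anything falls off the work surface, if the arm or the gripper's body presses on something with over 40 N, if the wrist force passes 120 N, or if a joint passes its speed limit or range.

## Working session

There is one attempt and no reset: what is moved stays moved. The work goes in short steps, Python scripts to look and compute and a tool call to move; the robot and the scene stay as the last step left them, time stands still between calls to the robot, and variables do not carry over. Pictures are saved under pics/ and viewed, and the job is handed in when it is done.

Besides the shell and the picture viewer there is one more tool, called after "Call:" by a JSON object that holds its "method" and its "body", one argument or row to a line. move_arm: Moves the arm, as the interface text tells. Its arguments: {"type":"object","properties":{"moves":{"type":"array"}},"required":["moves"]}

```bash
mkdir -p pics; cat > h.py <<'E'
import numpy as np, cv2
from rig import bot, vision, order
def cap(n,tag):
    c=vision.capture(n); np.savez(f'{n}_{tag}.npz',**c)
    cv2.imwrite(f'pics/{n}_{tag}.png',cv2.cvtColor(c['image'],cv2.COLOR_RGB2BGR)); return c
def ray(c,u,v):
    xd=(u-c['cx'])/c['fx']; yd=(v-c['cy'])/c['fy']; x,y=xd,yd
    for _ in range(20):
        s=1+c['k1']*(x*x+y*y); x,y=xd/s,yd/s
    return x,y
def pts(c):
    v,u=np.mgrid[0:384,0:512].astype(float)
    x,y=ray(c,u,v); z=c['z_map']
    P=np.stack([x*z,y*z,z,np.ones_like(z)],-1)@c['pose'].T
    P=P[...,:3].copy(); P[z==0]=np.nan; return P
def plane(c,u,v,h):
    x,y=ray(c,u,v); d=c['pose'][:3,:3]@np.array([x,y,1.]); o=c['pose'][:3,3]
    return o+d*(h-o[2])/d[2]
E
python3 - <<'E'
from h import *
print(bot.read_state(), bot.hold_point_z)
for n in('side','top'):
    c=cap(n,'0'); print(n,c['fx'],c['k1'],c['pose'].round(3))
E
```

```text
{'time_s': 0.0, 'joint_positions': array([ 6.62626878e+01,  3.02805153e+01,  8.21538282e+01, -1.02442691e-03,
        6.76889432e+01, -1.02259730e+01]), 'qvel': array([ 0.16071544, -0.00919689, -0.03251849, -0.01438795, -0.00163708,
        0.0551862 ]), 'tau': array([ 3.31017209e-04, -4.40035987e+01, -1.76597482e+01,  6.32011145e-02,
        5.79392700e-02, -1.64493131e-04]), 'position': array([0.14569568, 0.60705132, 0.22156922]), 'tcp_rot': array([[-9.72325135e-01,  2.33630279e-01, -8.51034968e-04],
       [ 2.33631543e-01,  9.72323195e-01, -1.97637790e-03],
       [ 3.65739319e-04, -2.12051052e-03, -9.99997685e-01]]), 'force': array([-0.59597888, -0.07536725,  1.13422455]), 'moment': array([ 0.00278509, -0.03728935, -0.02349578]), 'opening': 1.0000660041191074} 0.0187
side 461.4869697173717 -0.06117760691577464 [[-0.987 -0.125  0.1    0.436]
 [-0.16   0.725 -0.67   0.884]
 [ 0.011 -0.677 -0.736  1.185]
 [ 0.     0.     0.     1.   ]]
top 418.7566788314683 0.043503182287196185 [[-3.000e-02 -9.770e-01  2.130e-01  2.820e-01]
 [-1.000e+00  2.900e-02 -6.000e-03 -1.000e-03]
 [-0.000e+00 -2.130e-01 -9.770e-01  1.586e+00]
 [ 0.000e+00  0.000e+00  0.000e+00  1.000e+00]]
```

View pics/side_0.png

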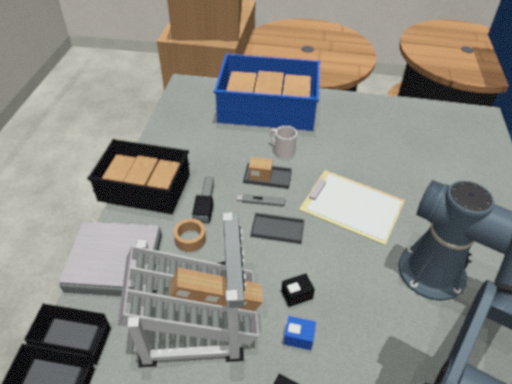

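View pics/top_0.png

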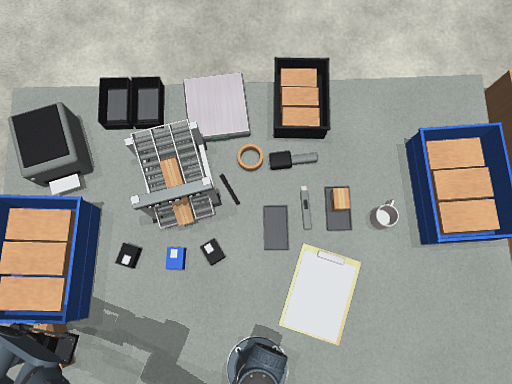

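The side view shows the rack with three orange cartons (carton row from about (185,285) to (255,295)) under the bar (235,290). The empty tray is at (277,228), and the tray with carton3 is at (267,172). In the top view the rack is at (173,175), tray a at (276,228), tray b at (339,208), and the knife lies between the trays at (305,207). The black and blue blocks at (128,256), (176,258) and (212,251) are decoys, because they are neither cardboard nor in the lane.

```bash
python3 - <<'E'
from h import *
a=[]
for n,(x0,y0,x1,y1) in(('side',(100,130,340,370)),('top',(120,110,360,260))):
    im=cv2.imread(f'pics/{n}_0.png')[y0:y1,x0:x1]
    s=min(800/im.shape[1],600/im.shape[0])
    cv2.imwrite(f'pics/{n}_crop.png',cv2.resize(im,None,fx=s,fy=s,interpolation=cv2.INTER_CUBIC))
for n in('side','top'):
    c=dict(np.load(n+'_0.npz')); P=pts(c); hsv=cv2.cvtColor(c['image'],cv2.COLOR_RGB2HSV)
    print(n,'bench z', np.nanmedian(P[...,2][(abs(P[...,0]-.5)<.05)&(abs(P[...,1]-.15)<.03)]))
    H,S,V=hsv[...,0],hsv[...,1],hsv[...,2]
    m=((H>8)&(H<20)&(S>90)&(V>90)).astype(np.uint8)
    k,l,st,ce=cv2.connectedComponentsWithStats(m)
    for i in range(1,k):
        if st[i,4]>60:
            q=P[l==i]; print('orange',st[i],ce[i].round(0),np.nanmedian(q,0).round(3),np.nanmin(q,0).round(3),np.nanmax(q,0).round(3))
    # trays: height 2..30mm & dark
    m=((V<90)&(P[...,2]<.03)).astype(np.uint8)
    k,l,st,ce=cv2.connectedComponentsWithStats(m)
    for i in range(1,k):
        if st[i,4]>150:
            q=P[l==i]; r=cv2.minAreaRect(q[:,:2][~np.isnan(q[:,0])].astype(np.float32))
            print('dark',st[i],np.nanmedian(q,0).round(3),[np.round(t,3) for t in r])
E
```

```text
side bench z 0.00021967900924591
orange [  158     0   217    90 11285] [258.  41.] [ 0.881 -1.478 -0.241] [ 0.091 -2.171 -0.372] [ 1.331 -1.33   0.149]
orange [ 400   20  108   73 5551] [454.  55.] [-0.413 -1.86  -0.253] [-0.701 -2.383 -0.352] [-0.075 -1.511 -0.208]
orange [228  72  55  21 930] [256.  82.] [ 0.669 -0.771  0.111] [ 0.567 -0.896  0.038] [ 0.79  -0.699  0.123]
orange [284  75  26  20 430] [297.  85.] [ 0.508 -0.786  0.105] [ 0.455 -0.862  0.098] [ 0.558 -0.713  0.115]
orange [388  83  14  13  97] [395.  90.] [-0.158 -2.113 -0.711] [-0.204 -2.235 -0.73 ] [-0.101 -1.963 -0.578]
orange [ 102  154   78   36 1917] [142. 171.] [ 0.983 -0.197  0.084] [ 0.853 -0.3    0.045] [ 1.128 -0.09   0.125]
orange [249 158  23  23 345] [261. 169.] [ 0.584 -0.307  0.059] [ 0.552 -0.356 -0.   ] [ 0.629 -0.296  0.072]
orange [175 219  30  32 592] [190. 235.] [0.767 0.012 0.036] [ 0.721 -0.074 -0.002] [0.816 0.057 0.055]
orange [ 171  268   55   37 1229] [199. 285.] [0.659 0.283 0.187] [0.593 0.231 0.115] [0.734 0.316 0.222]
orange [243 282  19  28 369] [252. 296.] [0.527 0.257 0.127] [0.502
[... 2750 characters left out ...]
(76.366)]
dark [317  72   7  54 236] [ 1.038 -0.287  0.008] [array([ 1.01 , -0.285]), array([0.024, 0.224]), np.float64(87.185)]
dark [104  84  25  41 270] [1.021 0.555 0.014] [array([1.008, 0.534]), array([0.166, 0.089]), np.float64(2.203)]
dark [135  84  24  40 264] [1.024 0.433 0.013] [array([1.005, 0.41 ]), array([0.164, 0.09 ]), np.float64(1.379)]
dark [ 60 141  33  54 160] [0.72  0.654 0.004] [array([0.741, 0.657]), array([0.083, 0.225]), np.float64(67.551)]
dark [405 142  20 103 283] [ 0.622 -0.617  0.017] [array([ 0.613, -0.618]), array([0.397, 0.008]), np.float64(2.419)]
dark [ 85 208  16 111 333] [0.39  0.592 0.015] [array([0.389, 0.593]), array([0.008, 0.398]), np.float64(86.909)]
```

View pics/side_crop.png

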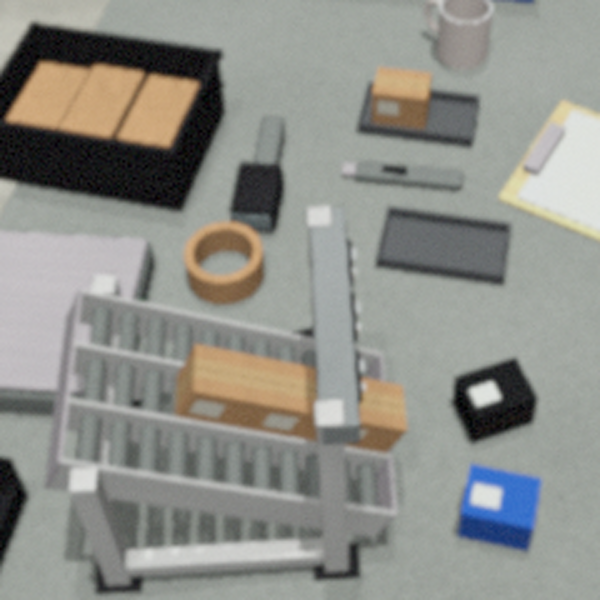

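View pics/top_crop.png

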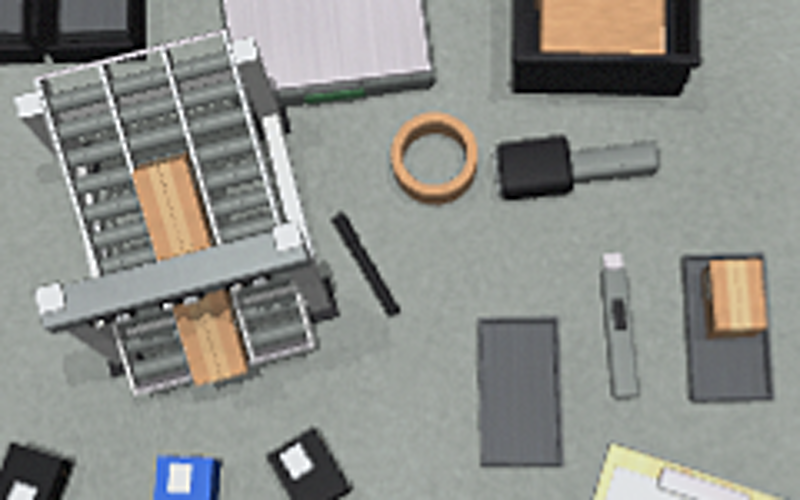

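```bash
python3 - <<'E'
from h import *
for n in('side','top'):
    c=dict(np.load(n+'_0.npz')); P=pts(c); hsv=cv2.cvtColor(c['image'],cv2.COLOR_RGB2HSV)
    H,S,V=hsv[...,0].astype(int),hsv[...,1],hsv[...,2]
    X,Y,Z=P[...,0],P[...,1],P[...,2]
    m=(Z>.293)&(Z<.315)&(X>.45)&(X<.85)&(Y>.1)&(Y<.45)
    k,l,st,ce=cv2.connectedComponentsWithStats(m.astype(np.uint8))
    for i in range(1,k):
        if st[i,4]>30:
            r=cv2.minAreaRect(P[l==i][:,:2].astype(np.float32)); print(n,'high',st[i],np.nanmedian(Z[l==i]).round(4),[np.round(t,4) for t in r])
    o=(H>8)&(H<20)&(S>90)&(V>80)
    for nm,(xa,xb,ya,yb) in dict(c3=(.54,.65,-.38,-.28)).items():
        q=P[o&(X>xa)&(X<xb)&(Y>ya)&(Y<yb)&(Z>.055)]
        r=cv2.minAreaRect(q[:,:2].astype(np.float32)); print(n,nm,len(q),np.median(q[:,2]),[np.round(t,4) for t in r])
    q=P[o&(X>.6)&(X<.74)&(Y>.23)&(Y<.33)&(Z<.25)&(Z>.15)]
    # robust plane
    g=q
    for _ in range(5):
        A=np.c_[g[:,:2],np.ones(len(g))]; w=np.linalg.lstsq(A,g[:,2],rcond=None)[0]
        res=q[:,2]-np.c_[q[:,:2],np.ones(len(q))]@w; g=q[abs(res)<max(.003,0.0*res.std())] if _ else q[abs(res)<.01]
    print(n,'plane',w,'slope',np.degrees(np.arctan(np.hypot(w[0],w[1]))),'yaw',np.degrees(np.arctan2(w[1],w[0])),len(g),len(q))
E
python3 - <<'E'
import cv2
for n,(x0,y0,x1,y1),s in(('top',(120,110,230,240),5),('top',(255,175,365,260),7),('side',(115,205,275,370),4)):
    pass
im=cv2.imread('pics/top_0.png')
cv2.imwrite('pics/tr.png',cv2.resize(im[175:260,255:365],None,fx=7,fy=7,interpolation=cv2.INTER_CUBIC))
cv2.imwrite('pics/rk.png',cv2.resize(im[180:240,120:230],None,fx=7,fy=7,interpolation=cv2.INTER_CUBIC))
E
```

```text
side high [ 223  212   23   92 1520] 0.3048 [array([0.5727, 0.2515]), array([0.0456, 0.2574]), np.float64(13.2705)]
side c3 202 0.06276989192434312 [array([ 0.5909, -0.3262]), array([0.0768, 0.0594]), np.float64(0.3715)]
side plane [ 0.4511479   0.04484719 -0.11674254] slope 24.38818423617873 yaw 5.676941994822285 667 1132
top high [ 131  176   81   33 1054] 0.3054 [array([0.5717, 0.2517]), array([0.0481, 0.2529]), np.float64(13.7453)]
top c3 216 0.06429261300849265 [array([ 0.5895, -0.3285]), array([0.0768, 0.0571]), np.float64(0.0672)]
top plane [ 0.45533111  0.09965224 -0.13172023] slope 24.990618965175177 yaw 12.344918068938133 274 472
```

View pics/tr.png

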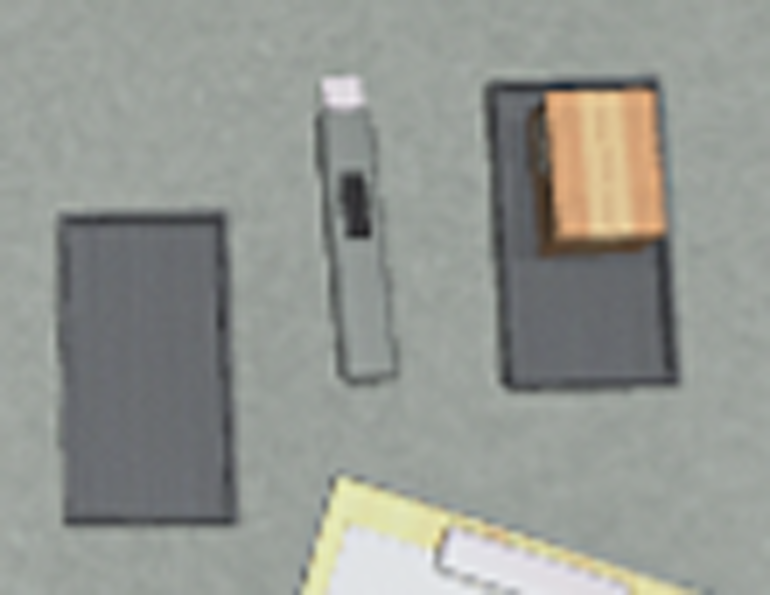

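View pics/rk.png

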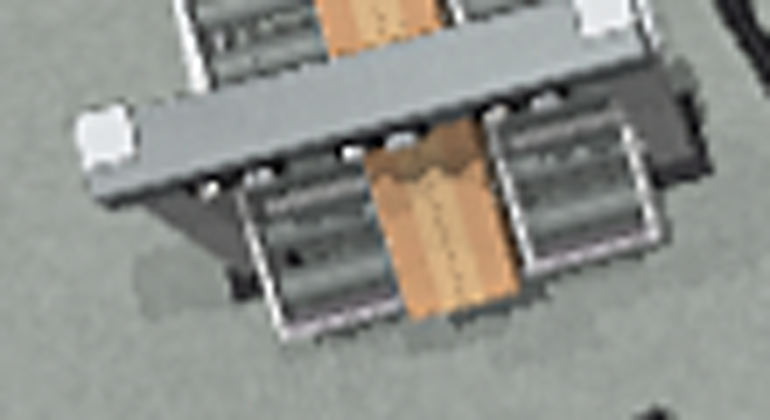

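```bash
python3 - <<'E'
from h import *
im=cv2.imread('pics/side_0.png')
cv2.imwrite('pics/rks.png',cv2.resize(im[260:330,165:275],None,fx=7,fy=7,interpolation=cv2.INTER_CUBIC))
c=dict(np.load('top_0.npz'))
for nm,L in dict(a=[(58,213),(226,213),(237,524),(65,524)],b=[(488,82),(658,80),(680,385),(504,390)]).items():
    q=np.array([plane(c,255+(u-3)/7,175+(v-3)/7,.02) for u,v in L]); print(nm,q.round(4).tolist(),q.mean(0).round(4),
     'len',np.linalg.norm(q[0]-q[3]),np.linalg.norm(q[1]-q[2]),'wid',np.linalg.norm(q[0]-q[1]),np.linalg.norm(q[3]-q[2]),'yaw',[np.degrees(np.arctan2(*( (q[i]-q[3-i])[1::-1]))) for i in(0,1)])
P=pts(c);X,Y,Z=[P[...,i] for i in range(3)]
hsv=cv2.cvtColor(c['image'],cv2.COLOR_RGB2HSV)
H,S,V=hsv[...,0].astype(int),hsv[...,1],hsv[...,2]
# carton tops: dir
yaw=np.radians(13.5);cx,sx=np.cos(yaw),np.sin(yaw)
xr=np.array([cx,sx,0]);yr=np.array([-sx,cx,0]);lane=np.cos(np.radians(25))*xr+[0,0,np.sin(np.radians(25))];nr=np.cross(lane,yr)
print(nr)
for n in('top','side'):
    c=dict(np.load(n+'_0.npz'));P=pts(c);X,Y,Z=[P[...,i] for i in range(3)]
    hsv=cv2.cvtColor(c['image'],cv2.COLOR_RGB2HSV);H,S,V=hsv[...,0].astype(int),hsv[...,1],hsv[...,2]
    o=(H>8)&(H<20)&(S>90)&(V>80)&(X>.48)&(X<.75)&(Y>.2)&(Y<.33)&(Z<.25)&(Z>.1)
    d=P@nr
    q=d[o]; h,e=np.histogram(q,40); print(n,'normal dist peak',e[h.argmax()],np.median(q[abs(q-e[h.argmax()])<.005]))
    D=np.median(q[abs(q-e[h.argmax()])<.005])
    s=o&(abs(d-D)<.004)
    a=P[s]@lane;b=P[s]@yr
    print(' lane ext',np.percentile(a,[0,1,99,100]).round(4),'y ext',np.percentile(b,[0,2,50,98,100]).round(4), np.polyfit(a,b,1))
    w=(Z>.293)&(Z<.315)&(X>.45)&(X<.85)&(Y>.1)&(Y<.45); t=P[w]
    print(' bar xr',np.percentile(t@xr,[1,5,50,95,99]).round(4),'yr',np.percentile(t@yr,[0.5,50,99.5]).round(4),np.polyfit(t@yr,t@xr,1))
E
```

```text
a [[0.579, -0.04, 0.02], [0.5763, -0.1313, 0.02], [0.4083, -0.1292, 0.02], [0.411, -0.038, 0.02]] [ 0.4936 -0.0846  0.02  ] len 0.16802936996143317 0.16798294378646692 wid 0.09128632907040339 0.09128650602716702 yaw [np.float64(-0.6986055833319658), np.float64(-0.6982672687048922)]
b [[0.645, -0.2781, 0.02], [0.6433, -0.371, 0.02], [0.4754, -0.3696, 0.02], [0.4754, -0.2755, 0.02]] [ 0.5598 -0.3236  0.02  ] len 0.16957335622640451 0.16785760920024426 wid 0.092896592807862 0.09407921597272134 yaw [np.float64(-0.8883677897025827), np.float64(-0.4884250107972057)]
[-0.41094129 -0.09865827  0.90630779]
top normal dist peak -0.1208046164507426 -0.12062258360176076
 lane ext [0.5454 0.5475 0.7779 0.7794] y ext [0.083  0.0843 0.1107 0.1379 0.1393] [-0.00022033  0.11097583]
 bar xr [0.5935 0.5971 0.6147 0.6335 0.6363] yr [-0.0137  0.1112  0.2351] [3.64216088e-05 6.14945134e-01]
side normal dist peak -0.12242417562026392 -0.12217054454134624
 lane ext [0.5461 0.5504 0.7793 0.7807] y ext [0.0828 0.0859 0.1136 0.139  0.1408] [-0.00688856  0.1182042 ]
 bar xr [0.5957 0.5993 0.6178 0.6353 0.6377] yr [-0.0145  0.1283  0.238 ] [0.00090747 0.61753284]
```

View pics/rks.png

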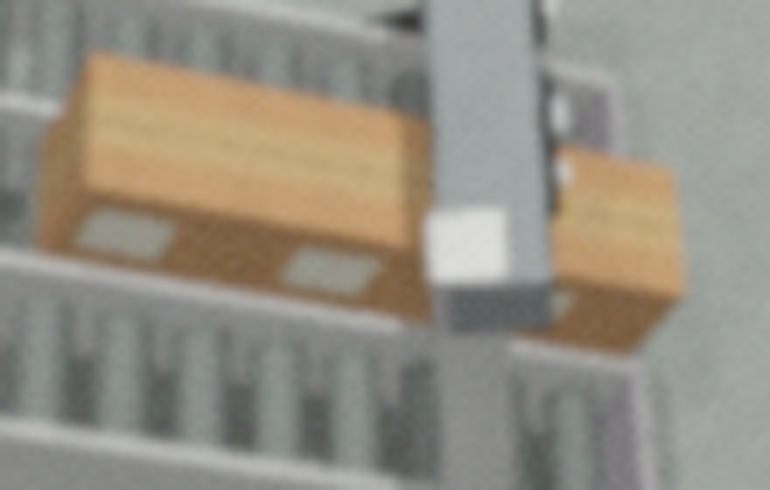

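All the measurements check out. The three cartons span 0.546–0.780 m along the lane (234 mm = 3×78), they are 56 mm wide, the slope is 25° and the rack yaw is 13.5°. The bar's x is 0.616 in the rack frame. Tray a's centre is (0.494, -0.085), tray b's is (0.560, -0.324), and both have a yaw of about -0.7°. Next I plan the pregrasp.

```bash
cat >> h.py <<'E'
from scipy.spatial.transform import Rotation as Ro
yaw=np.radians(13.5)
xr=np.array([np.cos(yaw),np.sin(yaw),0]);yr=np.array([-np.sin(yaw),np.cos(yaw),0]);t25=np.radians(25)
lane=np.cos(t25)*xr+np.array([0,0,np.sin(t25)]);nr=np.cross(lane,yr)
Rrack=np.c_[-lane,yr,-nr]
def prack(l,y,s): return l*lane+y*yr+s*nr
def Rtray(deg):
    a=np.radians(deg);x=np.array([np.cos(a),np.sin(a),0]);y=np.array([-np.sin(a),np.cos(a),0])
    return np.c_[-x,y,[0,0,-1]]
def go(p,R):
    s=bot.read_state();R0=s['tcp_rot'];p0=s['position']
    w=np.degrees(Ro.from_matrix(R0.T@R).as_rotvec())
    print('t',round(s['time_s'],2),'pos',p0.round(4),'F',s['force'].round(1),'open',round(s['opening']*87,1))
    print('turn',w.round(2),'rows>=',round(abs(w).max()/8.59,1),'| shift after turn',(R.T@(p-p0)/.025).round(2),'| before',(R0.T@(p-p0)/.025).round(2))
E
python3 - <<'E'
from h import *
print(prack(.58,.1112,0), prack(.58,.1112,-.16))
go(prack(.55,.1112,0.02),Rrack)
E
```

```text
[0.48517541 0.23084008 0.24511859] [0.55092601 0.2466254  0.10010935]
t 0.1 pos [0.1457 0.6071 0.2217] F [-1.1  0.5 -0.7] open 87.0
turn [ -5.99 -24.58 -26.56] rows>= 3.1 | shift after turn [ -7.98 -17.8    2.45] | before [-15.45 -12.11  -1.14]
```

Call:
{"method": "move_arm", "body": {
  "moves": [
    {"z":-1,"hand":87},
    {"z":-1},
    {"wx":-1.5,"wy":-6.15,"wz":-6.64},
    {"wx":-1.5,"wy":-6.15,"wz":-6.64},
    {"wx":-1.5,"wy":-6.15,"wz":-6.64},
    {"wx":-1.5,"wy":-6.15,"wz":-6.64},
    {"x":-0.4,"y":-1},
    {"x":-0.4,"y":-1},
    {"x":-0.4,"y":-1},
    {"x":-0.4,"y":-1},
    {"x":-0.4,"y":-1},
    {"x":-0.4,"y":-1},
    {"x":-0.4,"y":-1},
    {"x":-0.4,"y":-1},
    {"x":-0.4,"y":-1},
    {"x":-0.4,"y":-1},
    {"x":-0.4,"y":-1},
    {"x":-0.4,"y":-1},
    {}
  ]
}}

```text
schema error: expected keys hand, x, y, z, wx, wy, wz
```

```bash
python3 - <<'E'
from h import *
go(prack(.55,.1112,0.02),Rrack)
print(bot.read_state()['joint_positions'].round(1))
E
```

```text
t 0.1 pos [0.1457 0.6071 0.2217] F [-1.1  0.5 -0.7] open 87.0
turn [ -5.99 -24.58 -26.56] rows>= 3.1 | shift after turn [ -7.98 -17.8    2.45] | before [-15.45 -12.11  -1.14]
[ 66.3  30.3  82.2  -0.   67.7 -10.2]
```

All keys are required in every row.

Call:
{"method": "move_arm", "body": {
  "moves": [
    {"hand":87,"x":0,"y":0,"z":-1,"wx":0,"wy":0,"wz":0},
    {"hand":87,"x":0,"y":0,"z":-1,"wx":0,"wy":0,"wz":0},
    {"hand":87,"x":0,"y":0,"z":0,"wx":-1.5,"wy":-6.15,"wz":-6.64},
    {"hand":87,"x":0,"y":0,"z":0,"wx":-1.5,"wy":-6.15,"wz":-6.64},
    {"hand":87,"x":0,"y":0,"z":0,"wx":-1.5,"wy":-6.15,"wz":-6.64},
    {"hand":87,"x":0,"y":0,"z":0,"wx":-1.5,"wy":-6.15,"wz":-6.64},
    {"hand":87,"x":-0.4,"y":-1,"z":0,"wx":0,"wy":0,"wz":0},
    {"hand":87,"x":-0.4,"y":-1,"z":0,"wx":0,"wy":0,"wz":0},
    {"hand":87,"x":-0.4,"y":-1,"z":0,"wx":0,"wy":0,"wz":0},
    {"hand":87,"x":-0.4,"y":-1,"z":0,"wx":0,"wy":0,"wz":0},
    {"hand":87,"x":-0.4,"y":-1,"z":0,"wx":0,"wy":0,"wz":0},
    {"hand":87,"x":-0.4,"y":-1,"z":0,"wx":0,"wy":0,"wz":0},
    {"hand":87,"x":-0.4,"y":-1,"z":0,"wx":0,"wy":0,"wz":0},
    {"hand":87,"x":-0.4,"y":-1,"z":0,"wx":0,"wy":0,"wz":0},
    {"hand":87,"x":-0.4,"y":-1,"z":0,"wx":0,"wy":0,"wz":0},
    {"hand":87,"x":-0.4,"y":-1,"z":0,"wx":0,"wy":0,"wz":0},
    {"hand":87,"x":-0.4,"y":-1,"z":0,"wx":0,"wy":0,"wz":0},
    {"hand":87,"x":-0.4,"y":-1,"z":0,"wx":0,"wy":0,"wz":0},
    {"hand":87,"x":0,"y":0,"z":0,"wx":0,"wy":0,"wz":0}
  ]
}}

```text
time_s: 2.0
position: [0.316, 0.3341, 0.3183]
tcp_rot: [[-0.899, -0.201, 0.39], [-0.181, 0.98, 0.087], [-0.399, 0.007, -0.917]]
force: [-0.8, 0.4, -0.4]
opening: 0.997
```

```bash
python3 - <<'E'
from h import *
go(prack(.55,.1112,0.02),Rrack)
print(bot.read_state()['joint_positions'].round(1))
E
```

```text
t 2.0 pos [0.316  0.3341 0.3183] F [-0.8  0.4 -0.4] open 86.7
turn [-0.42 -1.46 -1.91] rows>= 0.2 | shift after turn [-2.65 -5.6   4.23] | before [-2.94 -5.47  4.2 ]
[ 39.7   3.5 110.3 -14.7  45.9 -53.4]
```

Call:
{"method": "move_arm", "body": {
  "moves": [
    {"hand":87,"x":0,"y":0,"z":0,"wx":-0.4,"wy":-1.5,"wz":-1.9},
    {"hand":87,"x":-0.4,"y":-0.95,"z":0.4,"wx":0,"wy":0,"wz":0},
    {"hand":87,"x":-0.4,"y":-0.95,"z":0.4,"wx":0,"wy":0,"wz":0},
    {"hand":87,"x":-0.4,"y":-0.95,"z":0.4,"wx":0,"wy":0,"wz":0},
    {"hand":87,"x":-0.4,"y":-0.95,"z":0.4,"wx":0,"wy":0,"wz":0},
    {"hand":87,"x":-0.4,"y":-0.95,"z":0.4,"wx":0,"wy":0,"wz":0},
    {"hand":87,"x":-0.4,"y":-0.85,"z":0.4,"wx":0,"wy":0,"wz":0},
    {"hand":87,"x":-0.25,"y":0,"z":0.9,"wx":0,"wy":0,"wz":0},
    {"hand":87,"x":0,"y":0,"z":0.9,"wx":0,"wy":0,"wz":0},
    {"hand":87,"x":0,"y":0,"z":0,"wx":0,"wy":0,"wz":0},
    {"hand":87,"x":0,"y":0,"z":0,"wx":0,"wy":0,"wz":0}
  ]
}}

```text
time_s: 3.1
position: [0.4491, 0.2255, 0.2504]
tcp_rot: [[-0.881, -0.238, 0.409], [-0.215, 0.971, 0.101], [-0.421, 0.001, -0.907]]
force: [-0.2, 0.0, 0.0]
opening: 0.994
```

```bash
python3 - <<'E'
from h import *
go(prack(.578,.1112,-.160),Rrack)
cap('side','1')
E
```

```text
t 3.1 pos [0.4491 0.2255 0.2504] F [-0.2  0.   0. ] open 86.5
turn [ 0.14 -0.1   0.22] rows>= 0.0 | shift after turn [-1.15 -0.13  7.21] | before [-1.16 -0.15  7.2 ]
```

View pics/side_1.png

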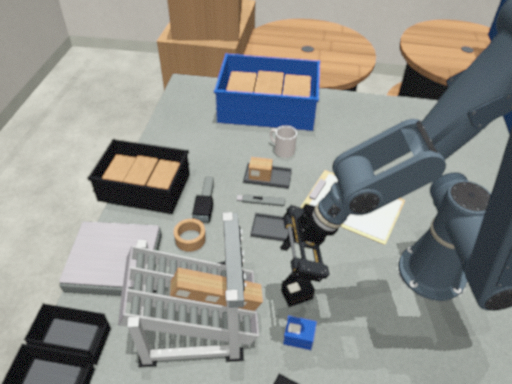

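The gripper is in front of the bar, at about (305,240), and squared to the lane. The first carton's front shows at (252,296). Now going in.

Call:
{"method": "move_arm", "body": {
  "moves": [
    {"hand":87,"x":-0.6,"y":-0.15,"z":0.6,"wx":0,"wy":0,"wz":0},
    {"hand":87,"x":-0.56,"y":0,"z":0.6,"wx":0,"wy":0,"wz":0},
    {"hand":87,"x":0,"y":0,"z":0.8,"wx":0,"wy":0,"wz":0},
    {"hand":87,"x":0,"y":0,"z":0.8,"wx":0,"wy":0,"wz":0},
    {"hand":87,"x":0,"y":0,"z":0.8,"wx":0,"wy":0,"wz":0},
    {"hand":87,"x":0,"y":0,"z":0.8,"wx":0,"wy":0,"wz":0},
    {"hand":87,"x":0,"y":0,"z":0.8,"wx":0,"wy":0,"wz":0},
    {"hand":87,"x":0,"y":0,"z":0.8,"wx":0,"wy":0,"wz":0},
    {"hand":87,"x":0,"y":0,"z":0.7,"wx":0,"wy":0,"wz":0},
    {"hand":87,"x":0,"y":0,"z":0.4,"wx":0,"wy":0,"wz":0},
    {"hand":87,"x":0,"y":0,"z":0,"wx":0,"wy":0,"wz":0},
    {"hand":87,"x":0,"y":0,"z":0,"wx":0,"wy":0,"wz":0}
  ]
}}

```text
time_s: 4.35
position: [0.5492, 0.2458, 0.1033]
tcp_rot: [[-0.88, -0.238, 0.412], [-0.215, 0.971, 0.101], [-0.424, 0.0, -0.906]]
force: [0.1, -0.3, 0.4]
opening: 1.001
```

```bash
python3 - <<'E'
from h import *
go(prack(.578,.1112,-.160),Rrack)
cap('side','2')
E
python3 -c "
import cv2
im=cv2.imread('pics/side_2.png');cv2.imwrite('pics/side_2c.png',cv2.resize(im[200:350,120:330],None,fx=3.8,fy=3.8,interpolation=2))"
```

```text
t 4.35 pos [0.5492 0.2458 0.1033] F [ 0.1 -0.3  0.4] open 87.1
turn [0.12 0.08 0.21] rows>= 0.0 | shift after turn [0.07 0.02 0.15] | before [0.07 0.02 0.15]
```

View pics/side_2c.png

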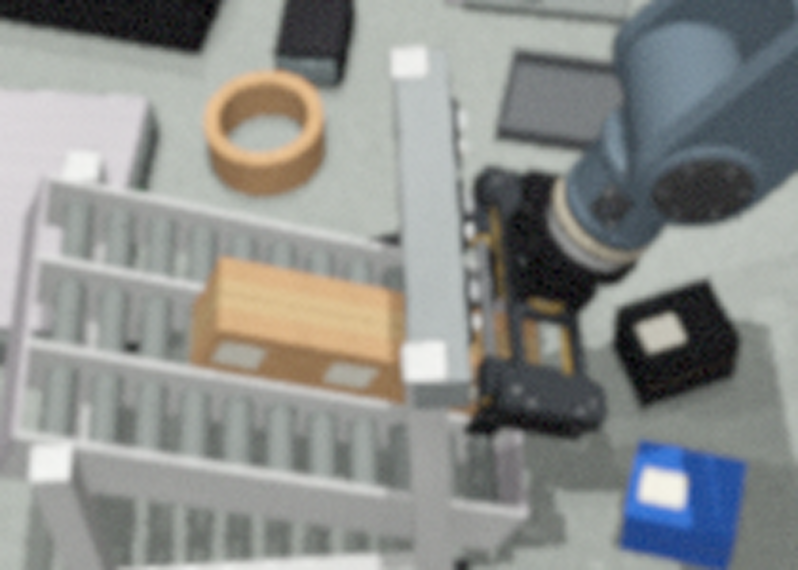

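Call:
{"method": "move_arm", "body": {
  "moves": [
    {"hand":40,"x":0,"y":0,"z":0.08,"wx":0,"wy":0,"wz":0},
    {"hand":40,"x":0,"y":0,"z":0,"wx":0,"wy":0,"wz":0},
    {"hand":40,"x":0,"y":0,"z":0,"wx":0,"wy":0,"wz":0},
    {"hand":40,"x":0,"y":0,"z":0,"wx":0,"wy":0,"wz":0},
    {"hand":40,"x":0,"y":0,"z":0,"wx":0,"wy":0,"wz":0},
    {"hand":40,"x":0,"y":0,"z":0,"wx":0,"wy":0,"wz":0},
    {"hand":40,"x":0,"y":0,"z":0,"wx":0,"wy":0,"wz":0}
  ]
}}

```text
time_s: 5.1
position: [0.5501, 0.2456, 0.1008]
tcp_rot: [[-0.88, -0.237, 0.411], [-0.214, 0.972, 0.101], [-0.423, 0.0, -0.906]]
force: [-0.1, -1.9, 1.4]
opening: 0.638
```

```bash
python3 - <<'E'
from h import *
go(prack(.578,.1112,-.160),Rrack)
E
```

```text
t 5.1 pos [0.5501 0.2456 0.1008] F [-0.1 -1.9  1.4] open 55.5
turn [0.1  0.05 0.17] rows>= 0.0 | shift after turn [0.05 0.03 0.04] | before [0.05 0.03 0.04]
```

Call:
{"method": "move_arm", "body": {
  "moves": [
    {"hand":40,"x":0,"y":0,"z":-0.4,"wx":0,"wy":0,"wz":0},
    {"hand":40,"x":0,"y":0,"z":-0.7,"wx":0,"wy":0,"wz":0},
    {"hand":40,"x":0,"y":0,"z":-0.9,"wx":0,"wy":0,"wz":0},
    {"hand":40,"x":0,"y":0,"z":-0.9,"wx":0,"wy":0,"wz":0},
    {"hand":40,"x":0.2,"y":0,"z":-0.9,"wx":0,"wy":0,"wz":0},
    {"hand":40,"x":0.3,"y":0,"z":-0.9,"wx":0,"wy":0,"wz":0},
    {"hand":40,"x":0.3,"y":0,"z":-0.9,"wx":0,"wy":0,"wz":0},
    {"hand":40,"x":0,"y":0,"z":0,"wx":0,"wy":0,"wz":0},
    {"hand":40,"x":0,"y":0,"z":0,"wx":0,"wy":0,"wz":0}
  ]
}}

```text
time_s: 6.0
position: [0.4745, 0.2273, 0.2192]
tcp_rot: [[-0.88, -0.237, 0.411], [-0.215, 0.971, 0.101], [-0.423, 0.0, -0.906]]
force: [1.2, 0.2, -3.2]
opening: 0.643
```

```bash
python3 - <<'E'
from h import *
# tray a: carton centre target first at +0.033 along tray, tcp offset -(-.008)...
a=np.radians(-.7); ex=np.array([np.cos(a),np.sin(a),0]); ta=np.array([.4936,-.0846,.004])
tcp=ta+ex*(.034-.008)+np.array([0,0,.0224])
print(tcp)
go(tcp+[0,0,.06],Rtray(-.7))
cap('side','3')
E
```

```text
[ 0.51959806 -0.08491764  0.0264    ]
t 6.0 pos [0.4745 0.2273 0.2192] F [ 1.2  0.2 -3.2] open 56.0
turn [ 3.17 24.91 14.19] rows>= 2.9 | shift after turn [ -1.96 -12.47   5.31] | before [  3.35 -12.56   4.3 ]
```

View pics/side_3.png

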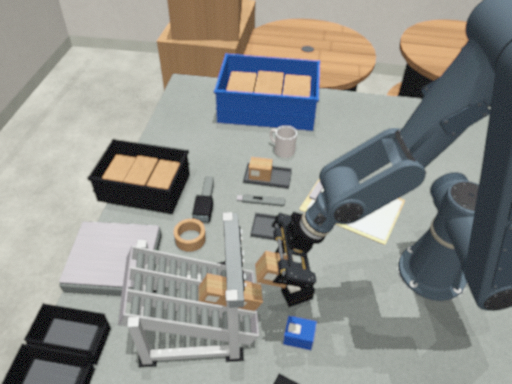

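The carton is held at (268,268), and the next ones are running down at (252,296) and (212,289).

Call:
{"method": "move_arm", "body": {
  "moves": [
    {"hand":40,"x":0.2,"y":-0.8,"z":0,"wx":0,"wy":0,"wz":0},
    {"hand":40,"x":0.2,"y":-0.95,"z":0,"wx":0,"wy":0,"wz":0},
    {"hand":40,"x":0,"y":-0.95,"z":0,"wx":0,"wy":0,"wz":0},
    {"hand":40,"x":0,"y":-0.95,"z":0,"wx":0,"wy":0,"wz":0},
    {"hand":40,"x":0,"y":-0.95,"z":0,"wx":0,"wy":0,"wz":0},
    {"hand":40,"x":0,"y":-0.7,"z":0,"wx":0.63,"wy":4.98,"wz":2.84},
    {"hand":40,"x":0,"y":-0.7,"z":0,"wx":0.63,"wy":4.98,"wz":2.84},
    {"hand":40,"x":0,"y":-0.7,"z":0,"wx":0.63,"wy":4.98,"wz":2.84},
    {"hand":40,"x":0,"y":-0.7,"z":0,"wx":0.63,"wy":4.98,"wz":2.84},
    {"hand":40,"x":0,"y":-0.7,"z":0,"wx":0.63,"wy":4.98,"wz":2.84},
    {"hand":40,"x":0,"y":-0.8,"z":0,"wx":0,"wy":0,"wz":0},
    {"hand":40,"x":0,"y":-0.8,"z":0,"wx":0,"wy":0,"wz":0},
    {"hand":40,"x":0,"y":0,"z":0,"wx":0,"wy":0,"wz":0},
    {"hand":40,"x":0,"y":0,"z":0,"wx":0,"wy":0,"wz":0}
  ]
}}

```text
time_s: 7.45
position: [0.5052, -0.0132, 0.2129]
tcp_rot: [[-1.0, 0.014, -0.001], [0.014, 1.0, 0.001], [0.001, 0.001, -1.0]]
force: [-0.2, 0.7, -2.7]
opening: 0.641
```

```bash
python3 - <<'E'
from h import *
a=np.radians(-.7); ex=np.array([np.cos(a),np.sin(a),0]); ta=np.array([.4936,-.0846,.004])
tcp=ta+ex*(.034-.008)+np.array([0,0,.0224])
go(tcp+[0,0,.06],Rtray(-.7))
E
```

```text
t 7.45 pos [ 0.5052 -0.0132  0.2129] F [-0.2  0.7 -2.7] open 55.8
turn [ 0.07 -0.08 -0.1 ] rows>= 0.0 | shift after turn [-0.61 -2.86  5.06] | before [-0.62 -2.87  5.05]
```

Call:
{"method": "move_arm", "body": {
  "moves": [
    {"hand":40,"x":-0.2,"y":-0.95,"z":0.3,"wx":0,"wy":0,"wz":0},
    {"hand":40,"x":-0.2,"y":-0.95,"z":0.7,"wx":0,"wy":0,"wz":0},
    {"hand":40,"x":-0.2,"y":-0.95,"z":0.8,"wx":0,"wy":0,"wz":0},
    {"hand":40,"x":0,"y":0,"z":0.9,"wx":0,"wy":0,"wz":0},
    {"hand":40,"x":0,"y":0,"z":0.8,"wx":0,"wy":0,"wz":0},
    {"hand":40,"x":0,"y":0,"z":0.8,"wx":0,"wy":0,"wz":0},
    {"hand":40,"x":0,"y":0,"z":0.5,"wx":0,"wy":0,"wz":0},
    {"hand":40,"x":0,"y":0,"z":0.25,"wx":0,"wy":0,"wz":0},
    {"hand":40,"x":0,"y":0,"z":0,"wx":0,"wy":0,"wz":0},
    {"hand":40,"x":0,"y":0,"z":0,"wx":0,"wy":0,"wz":0}
  ]
}}

```text
time_s: 8.45
position: [0.5197, -0.0844, 0.0882]
tcp_rot: [[-1.0, 0.012, 0.001], [0.012, 1.0, -0.0], [-0.001, -0.0, -1.0]]
force: [0.3, 0.0, -2.3]
opening: 0.64
```

```bash
python3 - <<'E'
from h import *
a=np.radians(-.7); ex=np.array([np.cos(a),np.sin(a),0]); ta=np.array([.4936,-.0846,.004])
tcp=ta+ex*(.034-.008)+np.array([0,0,.0224])
go(tcp+[0,0,.0],Rtray(-.7))
cap('side','4')
E
python3 -c "
import cv2
im=cv2.imread('pics/side_4.png');cv2.imwrite('pics/side_4c.png',cv2.resize(im[150:290,200:400],None,fx=4,fy=4,interpolation=2))"
```

```text
t 8.45 pos [ 0.5197 -0.0844  0.0882] F [ 0.3  0.  -2.3] open 55.7
turn [-0.    0.07  0.01] rows>= 0.0 | shift after turn [ 0.   -0.02  2.47] | before [ 0.01 -0.02  2.47]
```

View pics/side_4c.png

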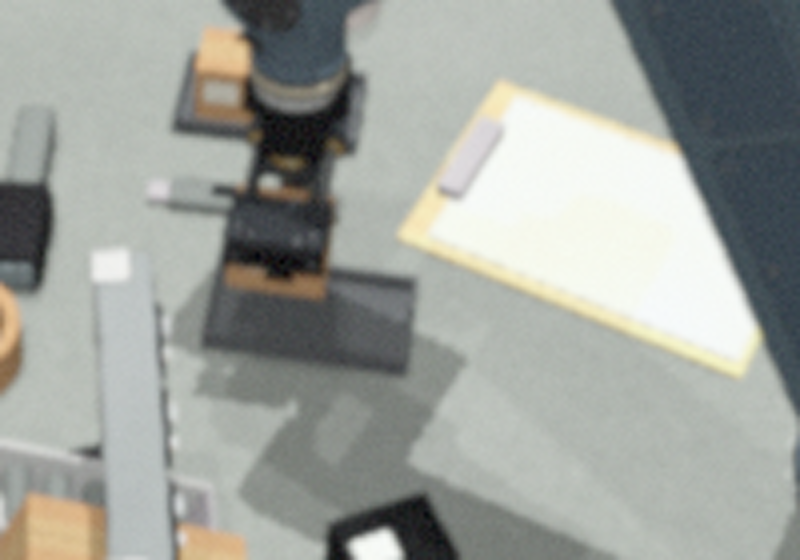

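Call:
{"method": "move_arm", "body": {
  "moves": [
    {"hand":40,"x":0,"y":0,"z":0.6,"wx":0,"wy":0,"wz":0},
    {"hand":40,"x":0,"y":0,"z":0.6,"wx":0,"wy":0,"wz":0},
    {"hand":40,"x":0,"y":0,"z":0.5,"wx":0,"wy":0,"wz":0},
    {"hand":40,"x":0,"y":0,"z":0.3,"wx":0,"wy":0,"wz":0},
    {"hand":40,"x":0,"y":0,"z":0.2,"wx":0,"wy":0,"wz":0},
    {"hand":40,"x":0,"y":0,"z":0.1,"wx":0,"wy":0,"wz":0},
    {"hand":40,"x":0,"y":0,"z":0.1,"wx":0,"wy":0,"wz":0},
    {"hand":40,"x":0,"y":0,"z":0,"wx":0,"wy":0,"wz":0},
    {"hand":40,"x":0,"y":0,"z":0,"wx":0,"wy":0,"wz":0}
  ]
}}

```text
time_s: 9.4
position: [0.5193, -0.0844, 0.028]
tcp_rot: [[-1.0, 0.012, 0.0], [0.012, 1.0, 0.0], [-0.0, 0.0, -1.0]]
force: [-0.0, 0.2, -2.9]
opening: 0.639
```

Call:
{"method": "move_arm", "body": {
  "moves": [
    {"hand":40,"x":0,"y":0,"z":0.06,"wx":0,"wy":0,"wz":0},
    {"hand":40,"x":0,"y":0,"z":0,"wx":0,"wy":0,"wz":0}
  ]
}}

```text
time_s: 9.6
position: [0.5194, -0.0845, 0.0266]
tcp_rot: [[-1.0, 0.013, 0.001], [0.013, 1.0, -0.0], [-0.001, 0.0, -1.0]]
force: [-0.2, -0.1, -0.9]
opening: 0.64
```

Call:
{"method": "move_arm", "body": {
  "moves": [
    {"hand":40,"x":-0.1,"y":0,"z":0.02,"wx":0,"wy":0,"wz":0},
    {"hand":40,"x":-0.1,"y":0,"z":0,"wx":0,"wy":0,"wz":0},
    {"hand":40,"x":0,"y":0,"z":0,"wx":0,"wy":0,"wz":0}
  ]
}}

```text
time_s: 9.9
position: [0.5225, -0.0842, 0.0265]
tcp_rot: [[-1.0, 0.012, -0.003], [0.012, 1.0, 0.001], [0.003, 0.001, -1.0]]
force: [-4.1, -0.6, 6.9]
opening: 0.639
```

Call:
{"method": "move_arm", "body": {
  "moves": [
    {"hand":40,"x":-0.06,"y":0,"z":0,"wx":0,"wy":0,"wz":0},
    {"hand":40,"x":0,"y":0,"z":0,"wx":0,"wy":0,"wz":0}
  ]
}}

```text
time_s: 10.1
position: [0.5236, -0.0841, 0.0265]
tcp_rot: [[-1.0, 0.012, -0.004], [0.012, 1.0, 0.001], [0.004, 0.001, -1.0]]
force: [-5.2, -0.6, 7.8]
opening: 0.642
```

Call:
{"method": "move_arm", "body": {
  "moves": [
    {"hand":40,"x":-0.06,"y":0,"z":0,"wx":0,"wy":0,"wz":0},
    {"hand":40,"x":0,"y":0,"z":0,"wx":0,"wy":0,"wz":0}
  ]
}}

```text
time_s: 10.3
position: [0.525, -0.084, 0.0265]
tcp_rot: [[-1.0, 0.012, -0.004], [0.012, 1.0, 0.001], [0.004, 0.001, -1.0]]
force: [-5.6, -0.4, 7.7]
opening: 0.639
```

Call:
{"method": "move_arm", "body": {
  "moves": [
    {"hand":40,"x":-0.06,"y":0,"z":0,"wx":0,"wy":0,"wz":0},
    {"hand":40,"x":0,"y":0,"z":0,"wx":0,"wy":0,"wz":0}
  ]
}}

```text
time_s: 10.5
position: [0.5265, -0.084, 0.0265]
tcp_rot: [[-1.0, 0.012, -0.004], [0.012, 1.0, 0.001], [0.004, 0.001, -1.0]]
force: [-4.4, -1.5, 7.4]
opening: 0.643
```

Call:
{"method": "move_arm", "body": {
  "moves": [
    {"hand":40,"x":-0.06,"y":0,"z":0,"wx":0,"wy":0,"wz":0},
    {"hand":40,"x":0,"y":0,"z":0,"wx":0,"wy":0,"wz":0}
  ]
}}

```text
time_s: 10.7
position: [0.528, -0.084, 0.0265]
tcp_rot: [[-1.0, 0.012, -0.004], [0.012, 1.0, 0.001], [0.004, 0.001, -1.0]]
force: [-4.2, -0.3, 7.4]
opening: 0.642
```

Call:
{"method": "move_arm", "body": {
  "moves": [
    {"hand":40,"x":-0.06,"y":0,"z":0,"wx":0,"wy":0,"wz":0},
    {"hand":40,"x":0,"y":0,"z":0,"wx":0,"wy":0,"wz":0}
  ]
}}

```text
time_s: 10.9
position: [0.5295, -0.0841, 0.0265]
tcp_rot: [[-1.0, 0.012, -0.004], [0.012, 1.0, 0.001], [0.004, 0.001, -1.0]]
force: [-4.6, 0.2, 8.8]
opening: 0.637
```

```bash
cat >> h.py <<'E'
def crop(n,tag,x0,y0,x1,y1):
    im=cv2.imread(f'pics/{n}_{tag}.png')[y0:y1,x0:x1]; s=min(800/(x1-x0),600/(y1-y0))
    cv2.imwrite(f'pics/{n}_{tag}_c.png',cv2.resize(im,None,fx=s,fy=s,interpolation=cv2.INTER_CUBIC))
E
python3 - <<'E'
from h import *
cap('side','5');crop('side','5',220,180,320,255)
E
```

```text
(no output)
```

View pics/side_5_c.png

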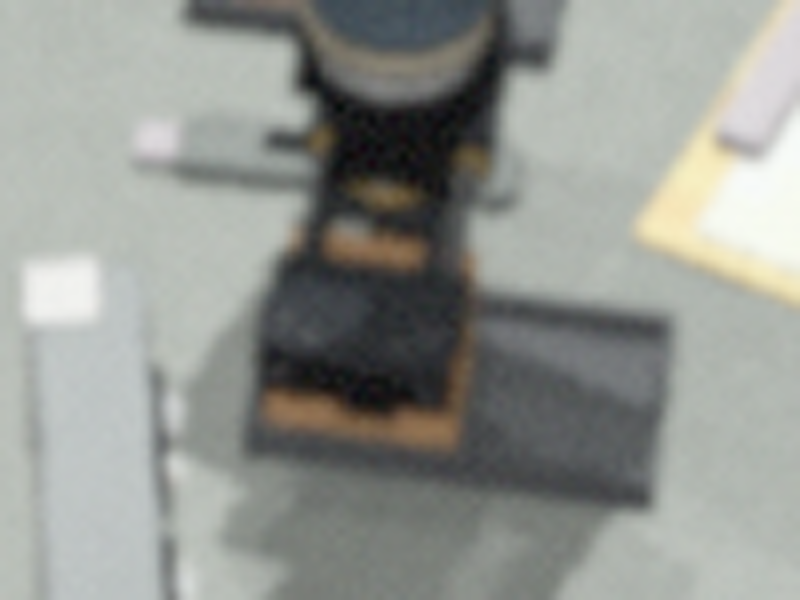

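```bash
python3 - <<'E'
from h import *
for t in('0','5'):
    c=dict(np.load(f'side_{t}.npz')); g=c['image'].mean(2)
    for v in(228,232,236,240): print(t,v,g[v,294:310].round(0).astype(int))
c=dict(np.load('side_0.npz'));print(plane(c,303,232,.02)-plane(c,302,232,.02))
E
```

```text
0 228 [108 108 105 108 106 108 105 100  98 120 148 157 161 160 161 164]
0 232 [107 109 105 107 104 107 102  94 117 141 156 160 160 160 161 162]
0 236 [106 106 107 108 106 108 105 106 126 150 160 162 159 160 159 160]
0 240 [ 71  73  74  74  77  83  80 107 136 156 163 160 163 162 165 162]
5 228 [102 104 113 118 120 120 121 113 113 134 162 174 177 178 179 179]
5 232 [ 93  94  91  88  91  92  89  92 118 155 174 178 176 175 180 179]
5 236 [ 94  94  96  90  94  92  97 116 143 167 178 176 177 177 176 178]
5 240 [ 71  74  78  83  86  92 100 127 160 177 182 179 179 180 178 179]
[-0.0032077  -0.00054605  0.        ]
```

Call:
{"method": "move_arm", "body": {
  "moves": [
    {"hand":40,"x":-0.08,"y":0,"z":0,"wx":0,"wy":0,"wz":0},
    {"hand":40,"x":-0.08,"y":0,"z":0,"wx":0,"wy":0,"wz":0},
    {"hand":40,"x":0,"y":0,"z":0,"wx":0,"wy":0,"wz":0}
  ]
}}

```text
time_s: 11.25
position: [0.5332, -0.084, 0.0265]
tcp_rot: [[-1.0, 0.012, -0.005], [0.012, 1.0, 0.002], [0.005, 0.001, -1.0]]
force: [-6.1, -0.4, 8.5]
opening: 0.641
```

```bash
python3 - <<'E'
from h import *
cap('side','6')
for t in('0','5','6'):
    c=dict(np.load(f'side_{t}.npz')); g=c['image'].mean(2)
    for v in(228,232,236,240): print(t,v,g[v,294:310].round(0).astype(int))
crop('side','6',220,180,320,255)
E
```

```text
0 228 [108 108 105 108 106 108 105 100  98 120 148 157 161 160 161 164]
0 232 [107 109 105 107 104 107 102  94 117 141 156 160 160 160 161 162]
0 236 [106 106 107 108 106 108 105 106 126 150 160 162 159 160 159 160]
0 240 [ 71  73  74  74  77  83  80 107 136 156 163 160 163 162 165 162]
5 228 [102 104 113 118 120 120 121 113 113 134 162 174 177 178 179 179]
5 232 [ 93  94  91  88  91  92  89  92 118 155 174 178 176 175 180 179]
5 236 [ 94  94  96  90  94  92  97 116 143 167 178 176 177 177 176 178]
5 240 [ 71  74  78  83  86  92 100 127 160 177 182 179 179 180 178 179]
6 228 [103 113 114 117 122 122 121 111 110 136 163 174 176 178 181 179]
6 232 [ 92  90  92  92  89  92  94 101 127 159 174 179 176 176 178 179]
6 236 [ 93  96  95  96  94  95 100 118 143 172 177 177 176 178 175 179]
6 240 [ 77  74  76  81  89  96  99 127 161 177 180 179 177 179 178 178]
```

View pics/side_6_c.png

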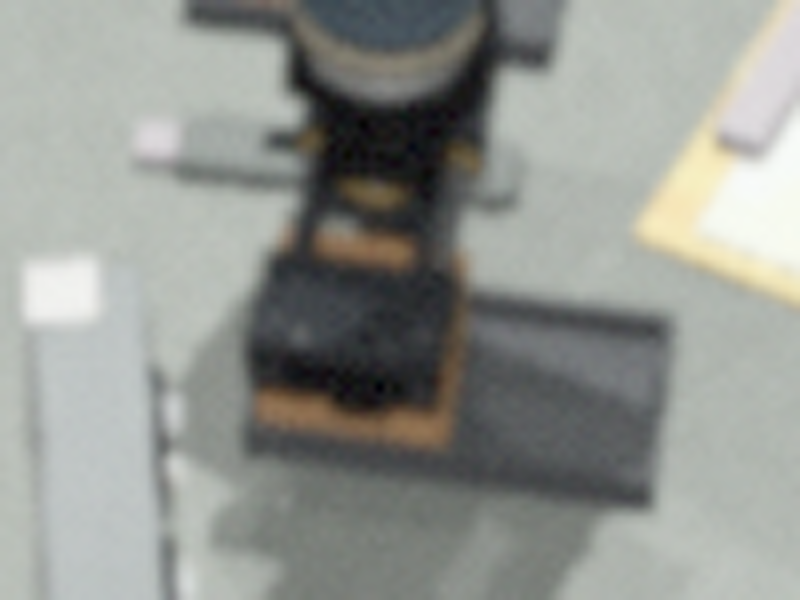

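Call:
{"method": "move_arm", "body": {
  "moves": [
    {"hand":40,"x":-0.08,"y":0,"z":0,"wx":0,"wy":0,"wz":0},
    {"hand":40,"x":0,"y":0,"z":0,"wx":0,"wy":0,"wz":0}
  ]
}}

```text
time_s: 11.5
position: [0.5332, -0.084, 0.0265]
tcp_rot: [[-1.0, 0.011, -0.009], [0.011, 1.0, 0.002], [0.009, 0.002, -1.0]]
force: [-10.0, -2.8, 11.4]
opening: 0.637
```

Call:
{"method": "move_arm", "body": {
  "moves": [
    {"hand":40,"x":-0.08,"y":0,"z":0,"wx":0,"wy":0,"wz":0},
    {"hand":40,"x":0,"y":0,"z":0,"wx":0,"wy":0,"wz":0}
  ]
}}

```text
time_s: 11.7
position: [0.5333, -0.0839, 0.0265]
tcp_rot: [[-1.0, 0.011, -0.013], [0.011, 1.0, 0.002], [0.013, 0.002, -1.0]]
force: [-13.2, -3.2, 14.4]
opening: 0.642
```

```bash
python3 - <<'E'
from h import *
cap('side','7')
for t in('6','7'):
    c=dict(np.load(f'side_{t}.npz')); g=c['image'].mean(2)
    for v in(228,232,236,240): print(t,v,g[v,294:310].round(0).astype(int))
crop('side','7',220,180,320,255)
E
```

```text
6 228 [103 113 114 117 122 122 121 111 110 136 163 174 176 178 181 179]
6 232 [ 92  90  92  92  89  92  94 101 127 159 174 179 176 176 178 179]
6 236 [ 93  96  95  96  94  95 100 118 143 172 177 177 176 178 175 179]
6 240 [ 77  74  76  81  89  96  99 127 161 177 180 179 177 179 178 178]
7 228 [103 115 116 120 121 123 121 115 115 143 163 175 176 177 176 178]
7 232 [ 90  96  91  95  86  91  99 100 125 159 175 175 176 176 177 177]
7 236 [ 94  92  91  95  92  92  98 118 143 167 177 177 177 176 180 180]
7 240 [ 75  71  80  81  92  96 102 127 162 179 180 179 177 179 179 179]
```

View pics/side_7_c.png

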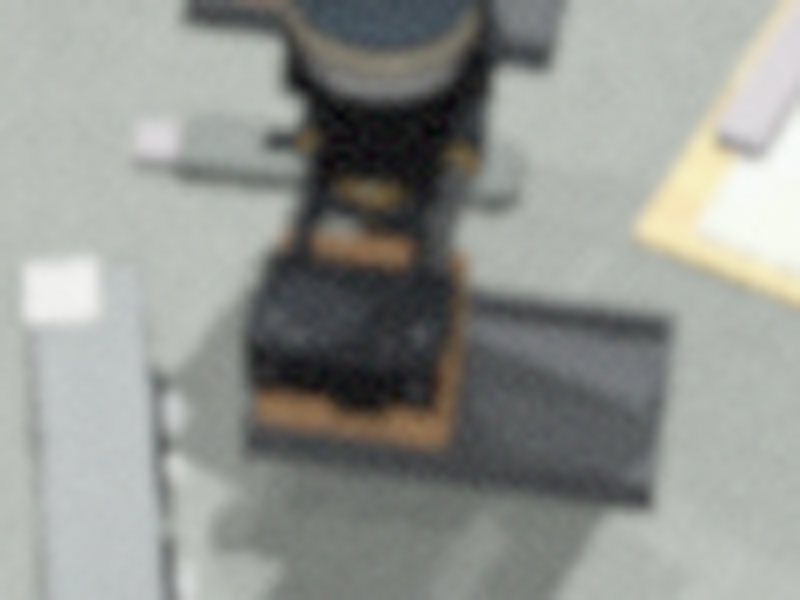

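At the wall the TCP stopped at x = 0.533 and the force rose. Now I relax, release and lift.

Call:
{"method": "move_arm", "body": {
  "moves": [
    {"hand":40,"x":0.12,"y":0,"z":-0.06,"wx":0,"wy":0,"wz":0},
    {"hand":70,"x":0,"y":0,"z":0,"wx":0,"wy":0,"wz":0},
    {"hand":70,"x":0,"y":0,"z":0,"wx":0,"wy":0,"wz":0},
    {"hand":70,"x":0,"y":0,"z":0,"wx":0,"wy":0,"wz":0},
    {"hand":70,"x":0,"y":0,"z":-0.4,"wx":0,"wy":0,"wz":0},
    {"hand":70,"x":0,"y":0,"z":-0.9,"wx":0,"wy":0,"wz":0},
    {"hand":80,"x":0,"y":0,"z":-0.9,"wx":0,"wy":0,"wz":0},
    {"hand":80,"x":0,"y":0,"z":-0.9,"wx":0,"wy":0,"wz":0},
    {"hand":80,"x":0,"y":-0.9,"z":-0.9,"wx":0,"wy":0,"wz":0},
    {"hand":80,"x":-0.2,"y":-0.9,"z":0,"wx":0,"wy":0,"wz":0},
    {"hand":80,"x":-0.2,"y":-0.9,"z":0,"wx":0,"wy":0,"wz":0},
    {"hand":80,"x":-0.2,"y":-0.9,"z":0,"wx":0,"wy":0,"wz":0},
    {"hand":80,"x":-0.2,"y":-0.9,"z":0,"wx":0,"wy":0,"wz":0},
    {"hand":80,"x":-0.2,"y":-0.9,"z":0,"wx":0,"wy":0,"wz":0},
    {"hand":80,"x":-0.2,"y":-0.9,"z":0,"wx":0,"wy":0,"wz":0},
    {"hand":80,"x":-0.2,"y":-0.9,"z":0,"wx":0,"wy":0,"wz":0},
    {"hand":80,"x":-0.2,"y":-0.9,"z":0,"wx":0,"wy":0,"wz":0},
    {"hand":80,"x":-0.2,"y":-0.9,"z":0,"wx":0,"wy":0,"wz":0},
    {"hand":80,"x":0,"y":0,"z":0,"wx":0,"wy":0,"wz":0}
  ]
}}

```text
time_s: 13.65
position: [0.5799, -0.3137, 0.1281]
tcp_rot: [[-1.0, 0.015, 0.003], [0.015, 1.0, -0.003], [-0.003, -0.003, -1.0]]
force: [-0.1, -0.2, 0.7]
opening: 0.92
```

```bash
cat >> h.py <<'E'
def tops(c,xa,xb,ya,yb,za,zb):
    P=pts(c);X,Y,Z=[P[...,i] for i in range(3)]
    hsv=cv2.cvtColor(c['image'],cv2.COLOR_RGB2HSV);H,S,V=hsv[...,0].astype(int),hsv[...,1],hsv[...,2]
    o=(H>8)&(H<22)&(S>80)&(V>80)&(X>xa)&(X<xb)&(Y>ya)&(Y<yb)&(Z>za)&(Z<zb)
    o=cv2.morphologyEx(o.astype(np.uint8),cv2.MORPH_OPEN,np.ones((3,3)))>0
    q=P[o]; 
    if len(q)<20: return None
    r=cv2.minAreaRect(q[:,:2].astype(np.float32)); return len(q),np.median(q[:,2]).round(4),[np.round(t,4) for t in r]
E
python3 - <<'E'
from h import *
go(np.array([.5895,-.327,.03]),Rtray(-.3))
for n in('side','top'):
    c=cap(n,'8'); print(n,tops(c,.45,.62,-.14,-.03,.055,.075))
crop('side','8',220,130,320,255);crop('top','8',120,150,365,260)
E
```

```text
t 13.65 pos [ 0.5799 -0.3137  0.1281] F [-0.1 -0.2  0.7] open 80.0
turn [-0.17  0.18 -0.55] rows>= 0.1 | shift after turn [-0.38 -0.53  3.92] | before [-0.38 -0.51  3.93]
side (303, np.float64(0.0637), [array([ 0.5368, -0.0815]), array([0.0578, 0.0743]), np.float64(89.2463)])
top None
```

View pics/side_8_c.png

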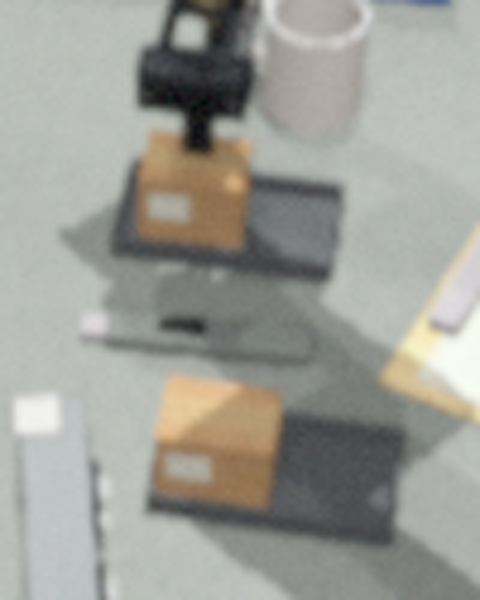

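View pics/top_8_c.png

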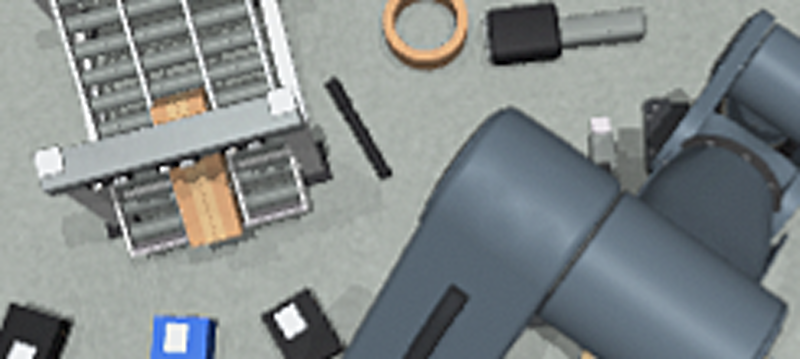

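Carton0 sits at tray a's far end at (0.537, -0.082), top at 0.064. The rack cartons have run down, with the front one again at the stop. The arm is over carton3, so next I grip it low and slide it to the end.

Call:
{"method": "move_arm", "body": {
  "moves": [
    {"hand":80,"x":-0.2,"y":-0.53,"z":0.4,"wx":0,"wy":0,"wz":-0.5},
    {"hand":80,"x":0,"y":0,"z":0.7,"wx":0,"wy":0,"wz":0},
    {"hand":80,"x":0,"y":0,"z":0.8,"wx":0,"wy":0,"wz":0},
    {"hand":80,"x":0,"y":0,"z":0.8,"wx":0,"wy":0,"wz":0},
    {"hand":80,"x":0,"y":0,"z":0.7,"wx":0,"wy":0,"wz":0},
    {"hand":80,"x":0,"y":0,"z":0.45,"wx":0,"wy":0,"wz":0},
    {"hand":80,"x":0,"y":0,"z":0,"wx":0,"wy":0,"wz":0},
    {"hand":80,"x":0,"y":0,"z":0,"wx":0,"wy":0,"wz":0},
    {"hand":40,"x":0,"y":0,"z":0,"wx":0,"wy":0,"wz":0},
    {"hand":40,"x":0,"y":0,"z":0,"wx":0,"wy":0,"wz":0},
    {"hand":40,"x":0,"y":0,"z":0,"wx":0,"wy":0,"wz":0},
    {"hand":40,"x":0,"y":0,"z":0,"wx":0,"wy":0,"wz":0},
    {"hand":40,"x":0,"y":0,"z":0,"wx":0,"wy":0,"wz":0},
    {"hand":40,"x":0,"y":0,"z":0,"wx":0,"wy":0,"wz":0}
  ]
}}

```text
time_s: 15.15
position: [0.5844, -0.3249, 0.032]
tcp_rot: [[-1.0, 0.004, 0.002], [0.004, 1.0, -0.002], [-0.002, -0.002, -1.0]]
force: [-1.5, -3.5, 3.9]
opening: 0.642
```

Call:
{"method": "move_arm", "body": {
  "moves": [
    {"hand":40,"x":-0.1,"y":0,"z":0,"wx":0,"wy":0,"wz":0},
    {"hand":40,"x":-0.1,"y":0,"z":0,"wx":0,"wy":0,"wz":0},
    {"hand":40,"x":-0.1,"y":0,"z":0,"wx":0,"wy":0,"wz":0},
    {"hand":40,"x":0,"y":0,"z":0,"wx":0,"wy":0,"wz":0}
  ]
}}

```text
time_s: 15.55
position: [0.5892, -0.3231, 0.032]
tcp_rot: [[-1.0, 0.004, -0.004], [0.004, 1.0, 0.002], [0.004, 0.002, -1.0]]
force: [-6.5, -1.6, 10.6]
opening: 0.642
```

Call:
{"method": "move_arm", "body": {
  "moves": [
    {"hand":40,"x":-0.08,"y":0,"z":0,"wx":0,"wy":0,"wz":0},
    {"hand":40,"x":0,"y":0,"z":0,"wx":0,"wy":0,"wz":0}
  ]
}}

```text
time_s: 15.75
position: [0.5907, -0.3228, 0.0321]
tcp_rot: [[-1.0, 0.004, -0.005], [0.004, 1.0, 0.002], [0.005, 0.002, -1.0]]
force: [-7.2, -0.7, 11.1]
opening: 0.646
```

Call:
{"method": "move_arm", "body": {
  "moves": [
    {"hand":40,"x":-0.08,"y":0,"z":0,"wx":0,"wy":0,"wz":0},
    {"hand":40,"x":0,"y":0,"z":0,"wx":0,"wy":0,"wz":0}
  ]
}}

```text
time_s: 15.95
position: [0.5925, -0.3226, 0.0321]
tcp_rot: [[-1.0, 0.004, -0.006], [0.004, 1.0, 0.003], [0.006, 0.003, -1.0]]
force: [-6.8, -0.5, 12.8]
opening: 0.639
```

Call:
{"method": "move_arm", "body": {
  "moves": [
    {"hand":40,"x":-0.08,"y":0,"z":0,"wx":0,"wy":0,"wz":0},
    {"hand":40,"x":0,"y":0,"z":0,"wx":0,"wy":0,"wz":0}
  ]
}}

```text
time_s: 16.15
position: [0.5944, -0.3224, 0.0321]
tcp_rot: [[-1.0, 0.004, -0.006], [0.004, 1.0, 0.003], [0.006, 0.003, -1.0]]
force: [-8.3, -0.4, 12.8]
opening: 0.638
```

Call:
{"method": "move_arm", "body": {
  "moves": [
    {"hand":40,"x":-0.08,"y":0,"z":-0.04,"wx":0,"wy":0,"wz":0},
    {"hand":40,"x":0,"y":0,"z":0,"wx":0,"wy":0,"wz":0}
  ]
}}

```text
time_s: 16.35
position: [0.5974, -0.3221, 0.0321]
tcp_rot: [[-1.0, 0.004, -0.004], [0.004, 1.0, 0.003], [0.004, 0.003, -1.0]]
force: [-4.4, 1.0, 8.2]
opening: 0.638
```

Call:
{"method": "move_arm", "body": {
  "moves": [
    {"hand":40,"x":-0.08,"y":0,"z":0,"wx":0,"wy":0,"wz":0},
    {"hand":40,"x":0,"y":0,"z":0,"wx":0,"wy":0,"wz":0}
  ]
}}

```text
time_s: 16.55
position: [0.5981, -0.3221, 0.0322]
tcp_rot: [[-1.0, 0.003, -0.007], [0.003, 1.0, 0.004], [0.007, 0.004, -1.0]]
force: [-8.9, 1.3, 10.4]
opening: 0.643
```

Call:
{"method": "move_arm", "body": {
  "moves": [
    {"hand":40,"x":-0.08,"y":0,"z":0,"wx":0,"wy":0,"wz":0},
    {"hand":40,"x":0,"y":0,"z":0,"wx":0,"wy":0,"wz":0}
  ]
}}

```text
time_s: 16.75
position: [0.5982, -0.3221, 0.0323]
tcp_rot: [[-1.0, 0.003, -0.011], [0.003, 1.0, 0.004], [0.011, 0.004, -1.0]]
force: [-12.3, -0.0, 12.6]
opening: 0.638
```

Call:
{"method": "move_arm", "body": {
  "moves": [
    {"hand":40,"x":0.14,"y":0,"z":-0.06,"wx":0,"wy":0,"wz":0},
    {"hand":72,"x":0,"y":0,"z":0,"wx":0,"wy":0,"wz":0},
    {"hand":72,"x":0,"y":0,"z":0,"wx":0,"wy":0,"wz":0},
    {"hand":72,"x":0,"y":0,"z":0,"wx":0,"wy":0,"wz":0},
    {"hand":72,"x":0,"y":0,"z":-0.4,"wx":0,"wy":0,"wz":0},
    {"hand":72,"x":0,"y":0,"z":-0.9,"wx":0,"wy":0,"wz":0},
    {"hand":87,"x":0,"y":0,"z":-0.9,"wx":0,"wy":0,"wz":0},
    {"hand":87,"x":0,"y":0,"z":-0.9,"wx":0,"wy":0,"wz":0},
    {"hand":87,"x":0.4,"y":0.9,"z":-0.9,"wx":0,"wy":0,"wz":0},
    {"hand":87,"x":0.4,"y":0.9,"z":-0.6,"wx":0,"wy":0,"wz":0},
    {"hand":87,"x":0.4,"y":0.9,"z":-0.6,"wx":0,"wy":0,"wz":0},
    {"hand":87,"x":0.4,"y":0.9,"z":-0.6,"wx":0,"wy":0,"wz":0},
    {"hand":87,"x":0.4,"y":0.9,"z":0,"wx":0,"wy":0,"wz":0},
    {"hand":87,"x":0.4,"y":0.9,"z":0,"wx":0,"wy":0,"wz":0},
    {"hand":87,"x":0.4,"y":0.9,"z":0,"wx":0,"wy":0,"wz":0},
    {"hand":87,"x":0.4,"y":0.9,"z":0,"wx":0,"wy":0,"wz":0},
    {"hand":87,"x":0.4,"y":0.9,"z":0,"wx":0,"wy":0,"wz":0},
    {"hand":87,"x":0.4,"y":0.9,"z":0,"wx":0,"wy":0,"wz":0},
    {"hand":87,"x":0.4,"y":0.9,"z":0,"wx":0,"wy":0,"wz":0},
    {"hand":87,"x":0,"y":0,"z":0,"wx":0,"wy":0,"wz":0}
  ]
}}

```text
time_s: 18.75
position: [0.4886, -0.0728, 0.179]
tcp_rot: [[-1.0, 0.001, -0.002], [0.001, 1.0, 0.002], [0.002, 0.002, -1.0]]
force: [0.1, 0.7, -1.1]
opening: 1.003
```

```bash
python3 - <<'E'
from h import *
go(prack(.56,.1112,0.02),Rrack)
for n in('side','top'):
    c=cap(n,'9'); print(n,'a',tops(c,.45,.62,-.14,-.03,.055,.075),'b',tops(c,.53,.67,-.38,-.28,.055,.08))
    P=pts(c); hsv=cv2.cvtColor(c['image'],cv2.COLOR_RGB2HSV);H,S,V=hsv[...,0].astype(int),hsv[...,1],hsv[...,2]
    X,Y,Z=[P[...,i] for i in range(3)]
    o=(H>8)&(H<20)&(S>90)&(V>80)&(X>.48)&(X<.75)&(Y>.2)&(Y<.33)&(Z<.25)&(Z>.1)
    d=P@nr; s=o&(abs(d+.1214)<.004)
    print(s.sum(), 'lane',np.percentile(P[s]@lane,[0,1,99,100]).round(4),'y',np.percentile(P[s]@yr,[2,50,98]).round(4))
crop('top','9',120,150,365,260)
E
```

```text
t 18.75 pos [ 0.4886 -0.0728  0.179 ] F [ 0.1  0.7 -1.1] open 87.3
turn [ -2.84 -24.98 -13.37] rows>= 2.9 | shift after turn [-2.77 11.84 -2.05] | before [ 1.19 11.9  -3.01]
side a (311, np.float64(0.0638), [array([ 0.537 , -0.0806]), array([0.0745, 0.0595]), np.float64(0.3947)]) b (211, np.float64(0.0639), [array([ 0.6028, -0.3174]), array([0.074 , 0.0558]), np.float64(0.8171)])
399 lane [0.5482 0.5506 0.7019 0.7029] y [0.0865 0.1235 0.1392]
top a None b (217, np.float64(0.0646), [array([ 0.6026, -0.3186]), array([0.0564, 0.0754]), np.float64(89.4171)])
387 lane [0.5448 0.5458 0.7008 0.7016] y [0.0847 0.1109 0.1374]
```

View pics/top_9_c.png

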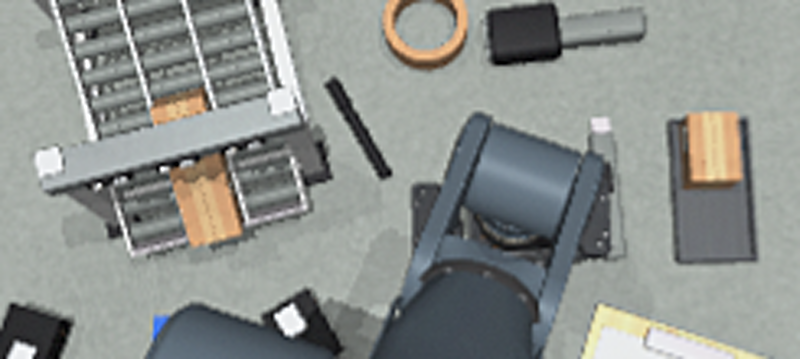

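Carton1 now rests where carton0 did (lane 0.5455, y 0.111). Carton3 is at tray b's far end, at (0.603, -0.318). Back to the rack.

Call:
{"method": "move_arm", "body": {
  "moves": [
    {"hand":87,"x":0.2,"y":0.5,"z":-0.9,"wx":0,"wy":0,"wz":0},
    {"hand":87,"x":0,"y":0.5,"z":-0.8,"wx":-0.7,"wy":-6.25,"wz":-3.35},
    {"hand":87,"x":0,"y":0.5,"z":-0.4,"wx":-0.7,"wy":-6.25,"wz":-3.35},
    {"hand":87,"x":0,"y":0.5,"z":0,"wx":-0.7,"wy":-6.25,"wz":-3.35},
    {"hand":87,"x":0,"y":0.5,"z":0,"wx":-0.7,"wy":-6.25,"wz":-3.35},
    {"hand":87,"x":-0.2,"y":0.9,"z":0,"wx":0,"wy":0,"wz":0},
    {"hand":87,"x":-0.2,"y":0.9,"z":0,"wx":0,"wy":0,"wz":0},
    {"hand":87,"x":-0.2,"y":0.9,"z":0,"wx":0,"wy":0,"wz":0},
    {"hand":87,"x":-0.2,"y":0.9,"z":0,"wx":0,"wy":0,"wz":0},
    {"hand":87,"x":-0.2,"y":0.9,"z":0,"wx":0,"wy":0,"wz":0},
    {"hand":87,"x":-0.2,"y":0.9,"z":0,"wx":0,"wy":0,"wz":0},
    {"hand":87,"x":-0.2,"y":0.9,"z":0,"wx":0,"wy":0,"wz":0},
    {"hand":87,"x":-0.2,"y":0.9,"z":0,"wx":0,"wy":0,"wz":0},
    {"hand":87,"x":0,"y":0.9,"z":0,"wx":0,"wy":0,"wz":0},
    {"hand":87,"x":0,"y":0,"z":0,"wx":0,"wy":0,"wz":0}
  ]
}}

```text
time_s: 20.35
position: [0.4724, 0.1919, 0.2487]
tcp_rot: [[-0.89, -0.225, 0.397], [-0.205, 0.974, 0.094], [-0.408, 0.003, -0.913]]
force: [-0.4, -0.3, -0.1]
opening: 0.998
```

```bash
python3 - <<'E'
from h import *
go(prack(.58,.1112,-.16),Rrack)
E
```

```text
t 20.35 pos [0.4724 0.1919 0.2487] F [-0.4 -0.3 -0.1] open 86.9
turn [-0.05 -0.94 -0.5 ] rows>= 0.1 | shift after turn [-0.72  1.4   6.89] | before [-0.82  1.41  6.88]
```

Call:
{"method": "move_arm", "body": {
  "moves": [
    {"hand":87,"x":0,"y":0.7,"z":0,"wx":-0.05,"wy":-0.94,"wz":-0.5},
    {"hand":87,"x":-0.36,"y":0.7,"z":0.5,"wx":0,"wy":0,"wz":0},
    {"hand":87,"x":-0.36,"y":0,"z":0.6,"wx":0,"wy":0,"wz":0},
    {"hand":87,"x":0,"y":0,"z":0.8,"wx":0,"wy":0,"wz":0},
    {"hand":87,"x":0,"y":0,"z":0,"wx":0,"wy":0,"wz":0}
  ]
}}

```text
time_s: 20.85
position: [0.4999, 0.2319, 0.2109]
tcp_rot: [[-0.884, -0.23, 0.407], [-0.209, 0.973, 0.096], [-0.418, -0.0, -0.908]]
force: [-0.6, 0.6, -0.1]
opening: 1.0
```

```bash
python3 - <<'E'
from h import *
go(prack(.58,.1112,-.16),Rrack)
E
```

```text
t 20.85 pos [0.4999 0.2319 0.2109] F [-0.6  0.6 -0.1] open 87.0
turn [-0.1  -0.26 -0.2 ] rows>= 0.0 | shift after turn [-0.05  0.1   4.91] | before [-0.07  0.11  4.91]
```

Call:
{"method": "move_arm", "body": {
  "moves": [
    {"hand":87,"x":-0.05,"y":0.1,"z":0.7,"wx":0,"wy":-0.2,"wz":-0.2},
    {"hand":87,"x":0,"y":0,"z":0.8,"wx":0,"wy":0,"wz":0},
    {"hand":87,"x":0,"y":0,"z":0.8,"wx":0,"wy":0,"wz":0},
    {"hand":87,"x":0,"y":0,"z":0.8,"wx":0,"wy":0,"wz":0},
    {"hand":87,"x":0,"y":0,"z":0.8,"wx":0,"wy":0,"wz":0},
    {"hand":87,"x":0,"y":0,"z":0.7,"wx":0,"wy":0,"wz":0},
    {"hand":87,"x":0,"y":0,"z":0.3,"wx":0,"wy":0,"wz":0},
    {"hand":87,"x":0,"y":0,"z":0,"wx":0,"wy":0,"wz":0},
    {"hand":40,"x":0,"y":0,"z":0,"wx":0,"wy":0,"wz":0},
    {"hand":40,"x":0,"y":0,"z":0,"wx":0,"wy":0,"wz":0},
    {"hand":40,"x":0,"y":0,"z":0,"wx":0,"wy":0,"wz":0},
    {"hand":40,"x":0,"y":0,"z":0,"wx":0,"wy":0,"wz":0},
    {"hand":40,"x":0,"y":0,"z":0,"wx":0,"wy":0,"wz":0},
    {"hand":40,"x":0,"y":0,"z":0,"wx":0,"wy":0,"wz":0},
    {"hand":40,"x":0,"y":0,"z":0,"wx":0,"wy":0,"wz":0}
  ]
}}

```text
time_s: 22.35
position: [0.55, 0.2476, 0.1027]
tcp_rot: [[-0.88, -0.234, 0.413], [-0.212, 0.972, 0.098], [-0.425, -0.001, -0.905]]
force: [-1.4, -2.7, 5.5]
opening: 0.641
```

```bash
python3 - <<'E'
from h import *
go(prack(.58,.1112,-.16),Rrack)
E
```

```text
t 22.35 pos [0.55   0.2476 0.1027] F [-1.4 -2.7  5.5] open 55.7
turn [-0.05  0.15  0.05] rows>= 0.0 | shift after turn [ 0.02 -0.05  0.1 ] | before [ 0.02 -0.05  0.1 ]
```

Call:
{"method": "move_arm", "body": {
  "moves": [
    {"hand":40,"x":0,"y":0,"z":-0.4,"wx":0,"wy":0,"wz":0},
    {"hand":40,"x":0,"y":0,"z":-0.7,"wx":0,"wy":0,"wz":0},
    {"hand":40,"x":0,"y":0,"z":-0.9,"wx":0,"wy":0,"wz":0},
    {"hand":40,"x":0,"y":0,"z":-0.9,"wx":0,"wy":0,"wz":0},
    {"hand":40,"x":0.2,"y":0,"z":-0.9,"wx":0,"wy":0,"wz":0},
    {"hand":40,"x":0.3,"y":0,"z":-0.9,"wx":0,"wy":0,"wz":0},
    {"hand":40,"x":0.3,"y":0,"z":-0.9,"wx":0,"wy":0,"wz":0},
    {"hand":40,"x":0.2,"y":-0.8,"z":0,"wx":0,"wy":0,"wz":0},
    {"hand":40,"x":0.2,"y":-0.95,"z":0,"wx":0,"wy":0,"wz":0},
    {"hand":40,"x":0,"y":-0.95,"z":0,"wx":0,"wy":0,"wz":0},
    {"hand":40,"x":0,"y":-0.95,"z":0,"wx":0,"wy":0,"wz":0},
    {"hand":40,"x":0,"y":-0.95,"z":0,"wx":0,"wy":0,"wz":0},
    {"hand":40,"x":0,"y":-0.7,"z":0,"wx":0.63,"wy":4.98,"wz":2.84},
    {"hand":40,"x":0,"y":-0.7,"z":0,"wx":0.63,"wy":4.98,"wz":2.84},
    {"hand":40,"x":0,"y":-0.7,"z":0,"wx":0.63,"wy":4.98,"wz":2.84},
    {"hand":40,"x":0,"y":-0.7,"z":0,"wx":0.63,"wy":4.98,"wz":2.84},
    {"hand":40,"x":0,"y":-0.7,"z":0,"wx":0.63,"wy":4.98,"wz":2.84},
    {"hand":40,"x":0,"y":-0.95,"z":0,"wx":0,"wy":0,"wz":0},
    {"hand":40,"x":0,"y":-0.95,"z":0,"wx":0,"wy":0,"wz":0},
    {"hand":40,"x":0,"y":-0.95,"z":0,"wx":0,"wy":0,"wz":0}
  ]
}}

```text
time_s: 24.35
position: [0.5022, -0.0419, 0.2151]
tcp_rot: [[-1.0, 0.015, -0.001], [0.015, 1.0, 0.0], [0.001, 0.0, -1.0]]
force: [1.1, -0.3, -3.8]
opening: 0.645
```

```bash
python3 - <<'E'
from h import *
go(np.array([.519,-.322,.088]),Rtray(-.5))
E
```

```text
t 24.35 pos [ 0.5022 -0.0419  0.2151] F [ 1.1 -0.3 -3.8] open 56.1
turn [ 0.01 -0.05 -0.35] rows>= 0.0 | shift after turn [ -0.77 -11.2    5.08] | before [ -0.84 -11.19   5.08]
```

Call:
{"method": "move_arm", "body": {
  "moves": [
    {"hand":40,"x":-0.1,"y":-0.95,"z":0,"wx":0,"wy":0,"wz":-0.35},
    {"hand":40,"x":-0.1,"y":-0.95,"z":0,"wx":0,"wy":0,"wz":0},
    {"hand":40,"x":-0.1,"y":-0.95,"z":0,"wx":0,"wy":0,"wz":0},
    {"hand":40,"x":-0.1,"y":-0.95,"z":0,"wx":0,"wy":0,"wz":0},
    {"hand":40,"x":-0.1,"y":-0.95,"z":0.2,"wx":0,"wy":0,"wz":0},
    {"hand":40,"x":-0.1,"y":-0.95,"z":0.4,"wx":0,"wy":0,"wz":0},
    {"hand":40,"x":-0.1,"y":-0.95,"z":0.5,"wx":0,"wy":0,"wz":0},
    {"hand":40,"x":-0.05,"y":-0.95,"z":0.5,"wx":0,"wy":0,"wz":0},
    {"hand":40,"x":0,"y":-0.95,"z":0.5,"wx":0,"wy":0,"wz":0},
    {"hand":40,"x":0,"y":-0.95,"z":0.5,"wx":0,"wy":0,"wz":0},
    {"hand":40,"x":0,"y":-0.8,"z":0.5,"wx":0,"wy":0,"wz":0},
    {"hand":40,"x":0,"y":-0.7,"z":0.5,"wx":0,"wy":0,"wz":0},
    {"hand":40,"x":0,"y":0,"z":0.5,"wx":0,"wy":0,"wz":0},
    {"hand":40,"x":0,"y":0,"z":0.4,"wx":0,"wy":0,"wz":0},
    {"hand":40,"x":0,"y":0,"z":0,"wx":0,"wy":0,"wz":0},
    {"hand":40,"x":0,"y":0,"z":0,"wx":0,"wy":0,"wz":0}
  ]
}}

```text
time_s: 25.95
position: [0.5193, -0.3159, 0.1031]
tcp_rot: [[-1.0, 0.009, 0.0], [0.009, 1.0, 0.0], [-0.0, 0.0, -1.0]]
force: [0.4, -0.2, -2.1]
opening: 0.642
```

```bash
python3 - <<'E'
from h import *
go(np.array([.519,-.322,.028]),Rtray(-.5))
c=cap('side','10');crop('side','10',225,110,325,185)
E
```

```text
t 25.95 pos [ 0.5193 -0.3159  0.1031] F [ 0.4 -0.2 -2.1] open 55.8
turn [0.02 0.03 0.01] rows>= 0.0 | shift after turn [ 0.01 -0.24  3.01] | before [ 0.01 -0.24  3.01]
```

View pics/side_10_c.png

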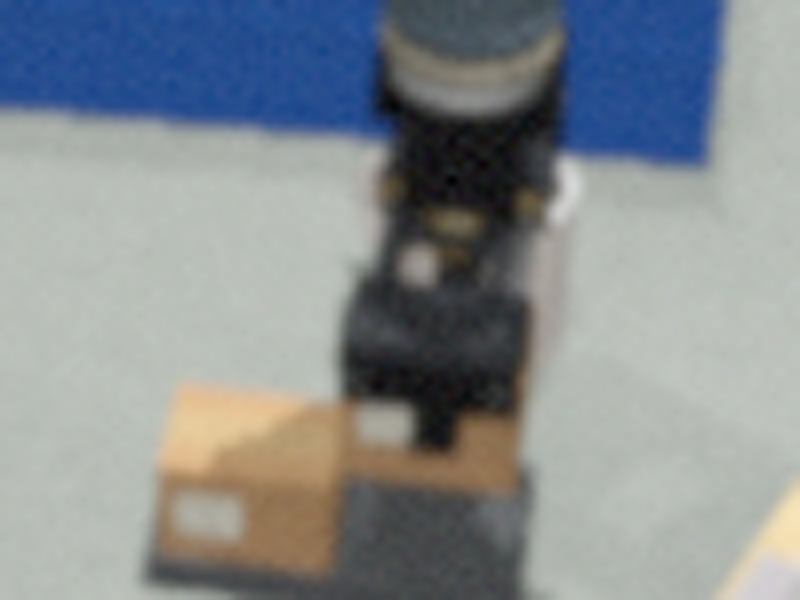

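```bash
python3 - <<'E'
from h import *
c=dict(np.load('side_10.npz'));P=pts(c);X,Y,Z=[P[...,i] for i in range(3)]
hsv=cv2.cvtColor(c['image'],cv2.COLOR_RGB2HSV);H,S,V=hsv[...,0].astype(int),hsv[...,1],hsv[...,2]
o=(H>5)&(H<22)&(S>70)&(V>60)
m=o&(abs(Y+.288)<.012)&(Z>.078)&(Z<.14)&(X>.45)&(X<.6)
q=P[m];print('c1 side',m.sum(),np.percentile(q,[0,2,50,98,100],axis=0).round(4))
# pixel method: rows 163-170; columns of edges, cast to plane y=-.288
for v in(165,167,169):
    cols=np.where(o[v,262:298])[0]+262; print(v,cols.min(),cols.max(),(H[v,262:298]),)
    for u in(cols.min()-.5,cols.max()+.5):
        x,y=ray(c,u,v);d=c['pose'][:3,:3]@np.array([x,y,1]);oo=c['pose'][:3,3];print((oo+d*(-.288-oo[1])/d[1]).round(4))
m=o&(abs(Y+.290)<.012)&(Z>.01)&(Z<.055)&(X>.52)&(X<.68);q=P[m];print('c3 side',m.sum(),np.percentile(q,[0,2,50,98,100],axis=0).round(4))
c=dict(np.load('top_9.npz'));P=pts(c);m=(P[...,2]>.08)&(P[...,2]<.1)&(P[...,1]<-.4)&(P[...,1]>-.55)&(P[...,0]>.4)&(P[...,0]<.7)
q=P[m];print('mug',q.min(0),q.max(0))
c=dict(np.load('top_0.npz'));print('knife tip',plane(c,305,188,.01),plane(c,308,229,.01))
E
```

```text
c1 side 133 [[ 0.4851 -0.2955  0.0787]
 [ 0.4866 -0.2924  0.0791]
 [ 0.5109 -0.2881  0.0936]
 [ 0.5626 -0.2795  0.1199]
 [ 0.5628 -0.2775  0.1231]]
165 262 289 [18 18 19 18 18 17 15 16 16 17 15 17 16 16 17 13 18  9  9 15 15 15 15 15
 15 16 17 17 24 45 65 55 53 60 60 55]
[ 0.5815 -0.288   0.0918]
[ 0.4847 -0.288   0.1073]
167 262 288 [17 17 16 18 17 16 15 15 15 14 15 15 16 14 15 15 14 15 14 14 14 15 14 15
 15 14 14 16 25 56 65 60 60 55 60 60]
[ 0.5812 -0.288   0.0823]
[ 0.4875 -0.288   0.0974]
169 262 289 [16 16 16 16 16 16 15 13 15 14 15 15 15 14 15 15 15 15 14 16 14 15 15 15
 15 15 14 14 15 66 60 60 55 60 60 60]
[ 0.581  -0.288   0.0728]
[ 0.4834 -0.288   0.0886]
c3 side 128 [[ 0.5675 -0.3002  0.0105]
 [ 0.5679 -0.2975  0.0124]
 [ 0.5922 -0.294   0.032 ]
 [ 0.6408 -0.2852  0.0546]
 [ 0.6413 -0.2785  0.0549]]
mug [ 0.47727834 -0.52433999  0.08001005] [ 0.5682057  -0.44298331  0.09960567]
knife tip [ 0.64277667 -0.20519635  0.01      ] [ 0.4835727  -0.20760704  0.01      ]
```

Carton1 hangs level, with its side face spanning x 0.485–0.563. I move it back 1.5 mm so it centres between carton3's face (about 0.5635) and the near wall (about 0.480), then lower it.

Call:
{"method": "move_arm", "body": {
  "moves": [
    {"hand":40,"x":0.06,"y":-0.1,"z":0.3,"wx":0,"wy":0,"wz":0},
    {"hand":40,"x":0,"y":0,"z":0.6,"wx":0,"wy":0,"wz":0},
    {"hand":40,"x":0,"y":0,"z":0.6,"wx":0,"wy":0,"wz":0},
    {"hand":40,"x":0,"y":0,"z":0.5,"wx":0,"wy":0,"wz":0},
    {"hand":40,"x":0,"y":0,"z":0.2,"wx":0,"wy":0,"wz":0},
    {"hand":40,"x":0,"y":0,"z":0.1,"wx":0,"wy":0,"wz":0},
    {"hand":40,"x":0,"y":0,"z":0,"wx":0,"wy":0,"wz":0}
  ]
}}

```text
time_s: 26.7
position: [0.5178, -0.3196, 0.0453]
tcp_rot: [[-1.0, 0.01, 0.001], [0.01, 1.0, -0.0], [-0.001, -0.0, -1.0]]
force: [0.7, -0.1, -2.6]
opening: 0.643
```

Call:
{"method": "move_arm", "body": {
  "moves": [
    {"hand":40,"x":0,"y":0,"z":0.15,"wx":0,"wy":0,"wz":0},
    {"hand":40,"x":0,"y":0,"z":0.1,"wx":0,"wy":0,"wz":0},
    {"hand":40,"x":0,"y":0,"z":0,"wx":0,"wy":0,"wz":0}
  ]
}}

```text
time_s: 27.0
position: [0.518, -0.3198, 0.0396]
tcp_rot: [[-1.0, 0.01, 0.002], [0.01, 1.0, -0.001], [-0.002, -0.001, -1.0]]
force: [0.2, -0.1, -1.5]
opening: 0.638
```

Call:
{"method": "move_arm", "body": {
  "moves": [
    {"hand":40,"x":0,"y":0,"z":0.15,"wx":0,"wy":0,"wz":0},
    {"hand":40,"x":0,"y":0,"z":0,"wx":0,"wy":0,"wz":0}
  ]
}}

```text
time_s: 27.2
position: [0.518, -0.3197, 0.0356]
tcp_rot: [[-1.0, 0.01, 0.002], [0.01, 1.0, -0.001], [-0.002, -0.001, -1.0]]
force: [0.9, -0.2, -2.7]
opening: 0.641
```

Call:
{"method": "move_arm", "body": {
  "moves": [
    {"hand":40,"x":0,"y":0,"z":0.15,"wx":0,"wy":0,"wz":0},
    {"hand":40,"x":0,"y":0,"z":0.08,"wx":0,"wy":0,"wz":0},
    {"hand":40,"x":0,"y":0,"z":0,"wx":0,"wy":0,"wz":0}
  ]
}}

```text
time_s: 27.5
position: [0.518, -0.3197, 0.0297]
tcp_rot: [[-1.0, 0.01, 0.001], [0.01, 1.0, -0.001], [-0.001, -0.001, -1.0]]
force: [1.3, 0.2, -3.2]
opening: 0.641
```

Call:
{"method": "move_arm", "body": {
  "moves": [
    {"hand":40,"x":0,"y":0,"z":0.08,"wx":0,"wy":0,"wz":0},
    {"hand":40,"x":0,"y":0,"z":0,"wx":0,"wy":0,"wz":0}
  ]
}}

```text
time_s: 27.7
position: [0.5181, -0.3198, 0.0282]
tcp_rot: [[-1.0, 0.01, 0.002], [0.01, 1.0, -0.001], [-0.002, -0.001, -1.0]]
force: [0.6, -0.6, -2.5]
opening: 0.641
```

Call:
{"method": "move_arm", "body": {
  "moves": [
    {"hand":40,"x":0,"y":0,"z":0.08,"wx":0,"wy":0,"wz":0},
    {"hand":40,"x":0,"y":0,"z":0,"wx":0,"wy":0,"wz":0}
  ]
}}

```text
time_s: 27.9
position: [0.5181, -0.3199, 0.0281]
tcp_rot: [[-1.0, 0.01, 0.002], [0.01, 1.0, -0.001], [-0.002, -0.001, -1.0]]
force: [-1.7, 1.0, 9.8]
opening: 0.641
```

```bash
python3 - <<'E'
from h import *
c=cap('side','11');crop('side','11',225,110,325,185)
E
```

```text
(no output)
```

View pics/side_11_c.png

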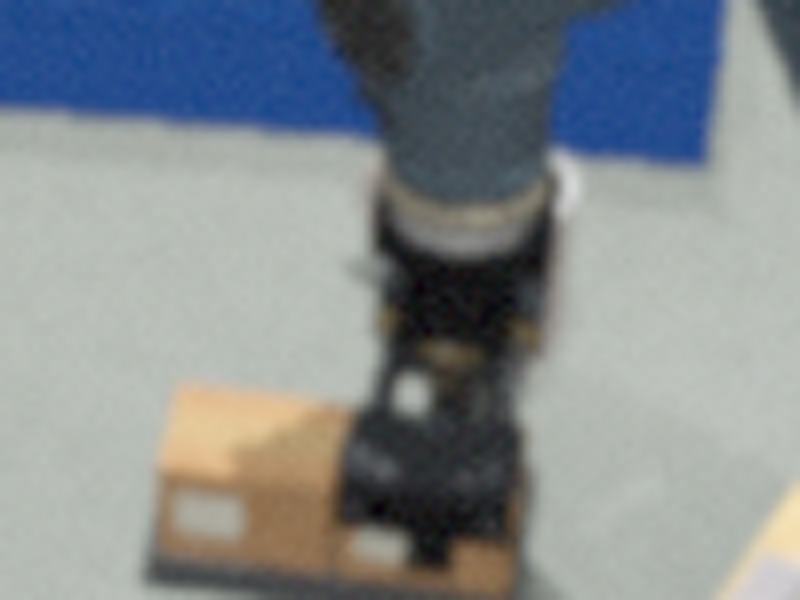

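Floor contact came at TCP z = 0.028, as predicted, and both cartons sit end to end in tray b. Release and lift.

Call:
{"method": "move_arm", "body": {
  "moves": [
    {"hand":72,"x":0,"y":0,"z":-0.06,"wx":0,"wy":0,"wz":0},
    {"hand":72,"x":0,"y":0,"z":0,"wx":0,"wy":0,"wz":0},
    {"hand":72,"x":0,"y":0,"z":0,"wx":0,"wy":0,"wz":0},
    {"hand":72,"x":0,"y":0,"z":0,"wx":0,"wy":0,"wz":0},
    {"hand":72,"x":0,"y":0,"z":-0.4,"wx":0,"wy":0,"wz":0},
    {"hand":72,"x":0,"y":0,"z":-0.9,"wx":0,"wy":0,"wz":0},
    {"hand":87,"x":0,"y":0,"z":-0.9,"wx":0,"wy":0,"wz":0},
    {"hand":87,"x":0,"y":0,"z":-0.9,"wx":0,"wy":0,"wz":0},
    {"hand":87,"x":0.15,"y":0.9,"z":-0.9,"wx":0,"wy":0,"wz":0},
    {"hand":87,"x":0.15,"y":0.9,"z":-0.9,"wx":0,"wy":0,"wz":0},
    {"hand":87,"x":0.15,"y":0.9,"z":-0.9,"wx":0,"wy":0,"wz":0},
    {"hand":87,"x":0.15,"y":0.9,"z":-0.6,"wx":0,"wy":0,"wz":0},
    {"hand":87,"x":0.15,"y":0.9,"z":-0.4,"wx":0,"wy":0,"wz":0},
    {"hand":87,"x":0.15,"y":0.9,"z":0,"wx":0,"wy":0,"wz":0},
    {"hand":87,"x":0.15,"y":0.9,"z":0,"wx":0,"wy":0,"wz":0},
    {"hand":87,"x":0.15,"y":0.9,"z":0,"wx":0,"wy":0,"wz":0},
    {"hand":87,"x":0.15,"y":0.9,"z":0,"wx":0,"wy":0,"wz":0},
    {"hand":87,"x":0.15,"y":0.9,"z":0,"wx":0,"wy":0,"wz":0},
    {"hand":87,"x":0.15,"y":0.9,"z":0,"wx":0,"wy":0,"wz":0},
    {"hand":87,"x":0,"y":0,"z":0,"wx":0,"wy":0,"wz":0}
  ]
}}

```text
time_s: 29.95
position: [0.4774, -0.0691, 0.1977]
tcp_rot: [[-1.0, 0.007, -0.0], [0.007, 1.0, 0.0], [0.0, 0.0, -1.0]]
force: [0.9, -0.4, 0.7]
opening: 1.005
```

```bash
python3 - <<'E'
from h import *
go(prack(.56,.1112,0.02),Rrack)
for n in('side','top'):
    c=cap(n,'12'); print(n,'a',tops(c,.45,.62,-.14,-.03,.055,.075),'b',tops(c,.46,.67,-.38,-.27,.055,.08))
    P=pts(c); hsv=cv2.cvtColor(c['image'],cv2.COLOR_RGB2HSV);H,S,V=hsv[...,0].astype(int),hsv[...,1],hsv[...,2]
    X,Y,Z=[P[...,i] for i in range(3)]
    o=(H>8)&(H<20)&(S>90)&(V>80)&(X>.48)&(X<.75)&(Y>.2)&(Y<.33)&(Z<.25)&(Z>.1)
    d=P@nr; s=o&(abs(d+.1214)<.004)
    if s.sum(): print(s.sum(), 'lane',np.percentile(P[s]@lane,[0,1,99,100]).round(4),'y',np.percentile(P[s]@yr,[2,50,98]).round(4))
crop('side','12',120,110,330,370)
E
```

```text
t 29.95 pos [ 0.4774 -0.0691  0.1977] F [ 0.9 -0.4  0.7] open 87.4
turn [ -3.   -24.88 -13.67] rows>= 2.9 | shift after turn [-2.81 11.59 -1.21] | before [ 0.8  11.75 -2.28]
side a (307, np.float64(0.0635), [array([ 0.5366, -0.0799]), array([0.0574, 0.0743]), np.float64(89.2551)]) b (312, np.float64(0.063), [array([ 0.585 , -0.3203]), array([0.1083, 0.0625]), np.float64(0.0203)])
157 lane [0.5491 0.5496 0.5954 0.5961] y [0.0869 0.1239 0.1398]
top a None b (445, np.float64(0.065), [array([ 0.5613, -0.3178]), array([0.0573, 0.1565]), np.float64(89.5811)])
259 lane [0.5454 0.5463 0.6233 0.6238] y [0.0848 0.1119 0.1375]
```

View pics/side_12_c.png

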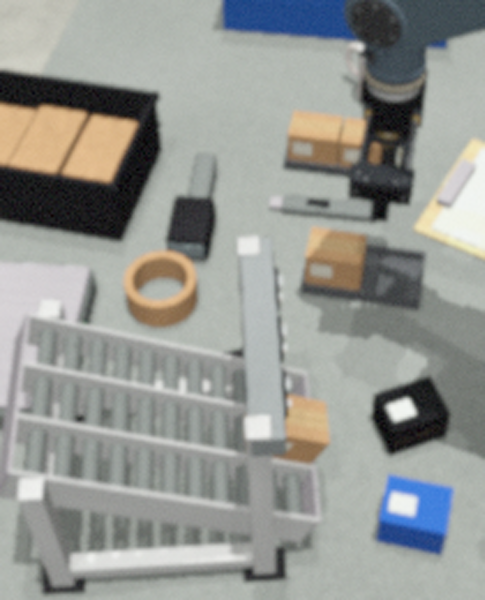

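Tray b holds two flat cartons (combined length 156.5 mm, tops at 0.065). The last carton is at the stop, lane 0.545–0.623.

Call:
{"method": "move_arm", "body": {
  "moves": [
    {"hand":87,"x":0.2,"y":0.5,"z":-0.8,"wx":0,"wy":0,"wz":0},
    {"hand":87,"x":0,"y":0.5,"z":-0.6,"wx":-0.75,"wy":-6.3,"wz":-3.45},
    {"hand":87,"x":0,"y":0.5,"z":-0.2,"wx":-0.75,"wy":-6.3,"wz":-3.45},
    {"hand":87,"x":0,"y":0.5,"z":0,"wx":-0.75,"wy":-6.3,"wz":-3.45},
    {"hand":87,"x":0,"y":0.5,"z":0,"wx":-0.75,"wy":-6.3,"wz":-3.45},
    {"hand":87,"x":-0.2,"y":0.9,"z":0,"wx":0,"wy":0,"wz":0},
    {"hand":87,"x":-0.2,"y":0.9,"z":0,"wx":0,"wy":0,"wz":0},
    {"hand":87,"x":-0.2,"y":0.9,"z":0,"wx":0,"wy":0,"wz":0},
    {"hand":87,"x":-0.2,"y":0.9,"z":0,"wx":0,"wy":0,"wz":0},
    {"hand":87,"x":-0.2,"y":0.9,"z":0,"wx":0,"wy":0,"wz":0},
    {"hand":87,"x":-0.2,"y":0.9,"z":0,"wx":0,"wy":0,"wz":0},
    {"hand":87,"x":-0.2,"y":0.9,"z":0,"wx":0,"wy":0,"wz":0},
    {"hand":87,"x":-0.2,"y":0.9,"z":0,"wx":0,"wy":0,"wz":0},
    {"hand":87,"x":0,"y":0.9,"z":0,"wx":0,"wy":0,"wz":0},
    {"hand":87,"x":0,"y":0.9,"z":0,"wx":0,"wy":0,"wz":0},
    {"hand":87,"x":0,"y":0,"z":0,"wx":0,"wy":0,"wz":0}
  ]
}}

```text
time_s: 31.65
position: [0.4556, 0.2176, 0.2551]
tcp_rot: [[-0.889, -0.226, 0.399], [-0.205, 0.974, 0.096], [-0.41, 0.003, -0.912]]
force: [0.6, -0.0, -0.7]
opening: 0.997
```

```bash
python3 - <<'E'
from h import *
go(prack(.58,.1112,-.16),Rrack)
E
```

```text
t 31.65 pos [0.4556 0.2176 0.2551] F [ 0.6 -0.  -0.7] open 86.7
turn [-0.02 -0.78 -0.47] rows>= 0.1 | shift after turn [-0.98  0.24  7.3 ] | before [-1.08  0.25  7.28]
```

Call:
{"method": "move_arm", "body": {
  "moves": [
    {"hand":87,"x":0,"y":0.24,"z":0.3,"wx":0,"wy":-0.8,"wz":-0.5},
    {"hand":87,"x":-0.5,"y":0,"z":0.6,"wx":0,"wy":0,"wz":0},
    {"hand":87,"x":-0.46,"y":0,"z":0.7,"wx":0,"wy":0,"wz":0},
    {"hand":87,"x":0,"y":0,"z":0.7,"wx":0,"wy":0,"wz":0},
    {"hand":87,"x":0,"y":0,"z":0,"wx":0,"wy":0,"wz":0},
    {"hand":87,"x":0,"y":0,"z":0,"wx":0,"wy":0,"wz":0}
  ]
}}

```text
time_s: 32.25
position: [0.4987, 0.2318, 0.2123]
tcp_rot: [[-0.883, -0.23, 0.41], [-0.209, 0.973, 0.096], [-0.421, -0.0, -0.907]]
force: [0.5, -0.5, 0.5]
opening: 1.001
```

```bash
python3 - <<'E'
from h import *
go(prack(.58,.1112,-.16),Rrack)
E
```

```text
t 32.25 pos [0.4987 0.2318 0.2123] F [ 0.5 -0.5  0.5] open 87.1
turn [-0.1  -0.11 -0.17] rows>= 0.0 | shift after turn [-0.07  0.09  4.99] | before [-0.08  0.1   4.98]
```

Call:
{"method": "move_arm", "body": {
  "moves": [
    {"hand":87,"x":-0.06,"y":0.1,"z":0.7,"wx":0,"wy":-0.1,"wz":-0.2},
    {"hand":87,"x":0,"y":0,"z":0.8,"wx":0,"wy":0,"wz":0},
    {"hand":87,"x":0,"y":0,"z":0.8,"wx":0,"wy":0,"wz":0},
    {"hand":87,"x":0,"y":0,"z":0.8,"wx":0,"wy":0,"wz":0},
    {"hand":87,"x":0,"y":0,"z":0.8,"wx":0,"wy":0,"wz":0},
    {"hand":87,"x":0,"y":0,"z":0.7,"wx":0,"wy":0,"wz":0},
    {"hand":87,"x":0,"y":0,"z":0.35,"wx":0,"wy":0,"wz":0},
    {"hand":87,"x":0,"y":0,"z":0,"wx":0,"wy":0,"wz":0},
    {"hand":40,"x":0,"y":0,"z":0,"wx":0,"wy":0,"wz":0},
    {"hand":40,"x":0,"y":0,"z":0,"wx":0,"wy":0,"wz":0},
    {"hand":40,"x":0,"y":0,"z":0,"wx":0,"wy":0,"wz":0},
    {"hand":40,"x":0,"y":0,"z":0,"wx":0,"wy":0,"wz":0},
    {"hand":40,"x":0,"y":0,"z":0,"wx":0,"wy":0,"wz":0},
    {"hand":40,"x":0,"y":0,"z":0,"wx":0,"wy":0,"wz":0},
    {"hand":40,"x":0,"y":0,"z":0,"wx":0,"wy":0,"wz":0}
  ]
}}

```text
time_s: 33.75
position: [0.5505, 0.2477, 0.1017]
tcp_rot: [[-0.88, -0.234, 0.413], [-0.213, 0.972, 0.098], [-0.424, -0.002, -0.905]]
force: [-2.6, -2.7, 5.5]
opening: 0.641
```

```bash
python3 - <<'E'
from h import *
go(prack(.58,.1112,-.16),Rrack)
E
```

```text
t 33.75 pos [0.5505 0.2477 0.1017] F [-2.6 -2.7  5.5] open 55.8
turn [-0.06  0.12  0.08] rows>= 0.0 | shift after turn [ 0.02 -0.05  0.06] | before [ 0.02 -0.05  0.06]
```

Call:
{"method": "move_arm", "body": {
  "moves": [
    {"hand":40,"x":0,"y":0,"z":-0.4,"wx":0,"wy":0,"wz":0},
    {"hand":40,"x":0,"y":0,"z":-0.7,"wx":0,"wy":0,"wz":0},
    {"hand":40,"x":0,"y":0,"z":-0.9,"wx":0,"wy":0,"wz":0},
    {"hand":40,"x":0,"y":0,"z":-0.9,"wx":0,"wy":0,"wz":0},
    {"hand":40,"x":0.2,"y":0,"z":-0.9,"wx":0,"wy":0,"wz":0},
    {"hand":40,"x":0.3,"y":0,"z":-0.9,"wx":0,"wy":0,"wz":0},
    {"hand":40,"x":0.3,"y":0,"z":-0.9,"wx":0,"wy":0,"wz":0},
    {"hand":40,"x":0.2,"y":-0.8,"z":0,"wx":0,"wy":0,"wz":0},
    {"hand":40,"x":0.2,"y":-0.95,"z":0,"wx":0,"wy":0,"wz":0},
    {"hand":40,"x":0,"y":-0.95,"z":0,"wx":0,"wy":0,"wz":0},
    {"hand":40,"x":0,"y":-0.95,"z":0,"wx":0,"wy":0,"wz":0},
    {"hand":40,"x":0,"y":-0.95,"z":0,"wx":0,"wy":0,"wz":0},
    {"hand":40,"x":0.2,"y":-0.7,"z":0,"wx":0.63,"wy":4.98,"wz":2.84},
    {"hand":40,"x":0.2,"y":-0.7,"z":0,"wx":0.63,"wy":4.98,"wz":2.84},
    {"hand":40,"x":0.3,"y":-0.7,"z":0,"wx":0.63,"wy":4.98,"wz":2.84},
    {"hand":40,"x":0.3,"y":-0.7,"z":0,"wx":0.63,"wy":4.98,"wz":2.84},
    {"hand":40,"x":0.3,"y":-0.7,"z":0,"wx":0.63,"wy":4.98,"wz":2.84},
    {"hand":40,"x":0.3,"y":-0.9,"z":0,"wx":0,"wy":0,"wz":0},
    {"hand":40,"x":0,"y":0,"z":0,"wx":0,"wy":0,"wz":0},
    {"hand":40,"x":0,"y":0,"z":0,"wx":0,"wy":0,"wz":0}
  ]
}}

```text
time_s: 35.75
position: [0.465, 0.0036, 0.2067]
tcp_rot: [[-1.0, 0.016, -0.001], [0.016, 1.0, -0.0], [0.001, -0.0, -1.0]]
force: [0.4, 0.6, -2.5]
opening: 0.643
```

```bash
python3 - <<'E'
from h import *
go(np.array([.4515,-.083,.102]),Rtray(-.6))
E
```

```text
t 35.75 pos [0.465  0.0036 0.2067] F [ 0.4  0.6 -2.5] open 55.9
turn [-0.02 -0.05 -0.34] rows>= 0.0 | shift after turn [ 0.51 -3.47  4.19] | before [ 0.48 -3.47  4.19]
```

Call:
{"method": "move_arm", "body": {
  "moves": [
    {"hand":40,"x":0.25,"y":-0.7,"z":0,"wx":0,"wy":0,"wz":-0.3},
    {"hand":40,"x":0.26,"y":-0.9,"z":0.2,"wx":0,"wy":0,"wz":0},
    {"hand":40,"x":0,"y":-0.9,"z":0.6,"wx":0,"wy":0,"wz":0},
    {"hand":40,"x":0,"y":-0.7,"z":0.7,"wx":0,"wy":0,"wz":0},
    {"hand":40,"x":0,"y":-0.27,"z":0.8,"wx":0,"wy":0,"wz":0},
    {"hand":40,"x":0,"y":0,"z":0.8,"wx":0,"wy":0,"wz":0},
    {"hand":40,"x":0,"y":0,"z":0.6,"wx":0,"wy":0,"wz":0},
    {"hand":40,"x":0,"y":0,"z":0.4,"wx":0,"wy":0,"wz":0},
    {"hand":40,"x":0,"y":0,"z":0,"wx":0,"wy":0,"wz":0},
    {"hand":40,"x":0,"y":0,"z":0,"wx":0,"wy":0,"wz":0}
  ]
}}

```text
time_s: 36.75
position: [0.4527, -0.083, 0.1049]
tcp_rot: [[-1.0, 0.009, 0.001], [0.009, 1.0, -0.001], [-0.001, -0.001, -1.0]]
force: [0.8, -0.3, -2.5]
opening: 0.642
```

```bash
python3 - <<'E'
from h import *
go(np.array([.4515,-.083,.028]),Rtray(-.6))
c=cap('side','13');crop('side','13',225,180,325,255)
P=pts(c);X,Y,Z=[P[...,i] for i in range(3)]
hsv=cv2.cvtColor(c['image'],cv2.COLOR_RGB2HSV);H,S,V=hsv[...,0].astype(int),hsv[...,1],hsv[...,2]
o=(H>5)&(H<22)&(S>70)&(V>60)
m=o&(abs(Y+.055)<.012)&(Z>.078)&(Z<.14)&(X>.38)&(X<.55)
q=P[m];print('c2 side',m.sum(),np.percentile(q,[0,2,50,98,100],axis=0).round(4))
m=o&(abs(Y+.055)<.012)&(Z>.01)&(Z<.055)&(X>.45)&(X<.62);q=P[m];print('c0 side',m.sum(),np.percentile(q,[0,2,50,98,100],axis=0).round(4))
E
```

```text
t 36.75 pos [ 0.4527 -0.083   0.1049] F [ 0.8 -0.3 -2.5] open 55.9
turn [-0.08  0.07  0.07] rows>= 0.0 | shift after turn [0.05 0.   3.08] | before [0.05 0.   3.08]
c2 side 122 [[ 0.4191 -0.0607  0.0796]
 [ 0.4201 -0.0589  0.0799]
 [ 0.4567 -0.0551  0.0935]
 [ 0.4955 -0.0442  0.1132]
 [ 0.4961 -0.0436  0.1197]]
c0 side 153 [[ 0.4998 -0.0633  0.0101]
 [ 0.5012 -0.0601  0.0114]
 [ 0.5271 -0.0556  0.0284]
 [ 0.5736 -0.0504  0.0538]
 [ 0.5767 -0.0444  0.055 ]]
```

View pics/side_13_c.png

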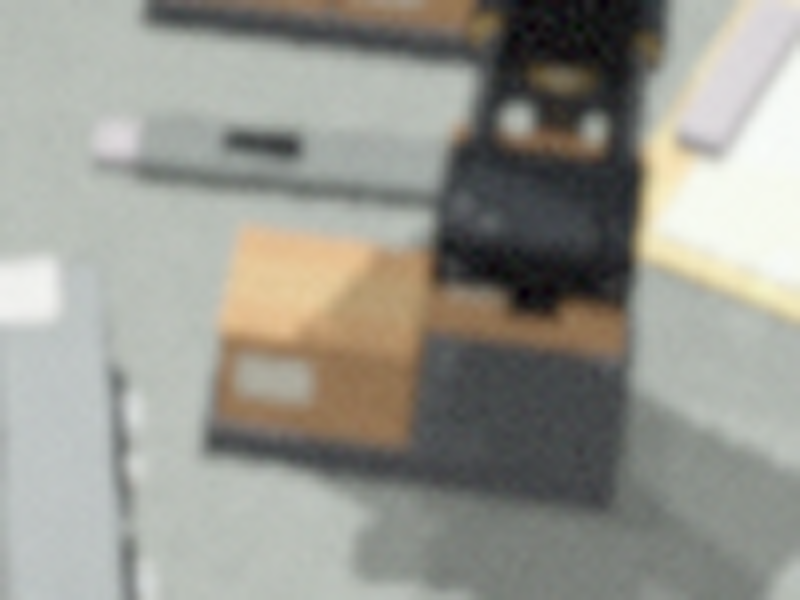

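Carton2 spans x 0.419–0.497, between carton0's face (about 0.499) and the near wall (about 0.415). I lower it gently.

Call:
{"method": "move_arm", "body": {
  "moves": [
    {"hand":40,"x":0.02,"y":0,"z":0.3,"wx":0,"wy":0,"wz":0},
    {"hand":40,"x":0,"y":0,"z":0.6,"wx":0,"wy":0,"wz":0},
    {"hand":40,"x":0,"y":0,"z":0.6,"wx":0,"wy":0,"wz":0},
    {"hand":40,"x":0,"y":0,"z":0.5,"wx":0,"wy":0,"wz":0},
    {"hand":40,"x":0,"y":0,"z":0.2,"wx":0,"wy":0,"wz":0},
    {"hand":40,"x":0,"y":0,"z":0.1,"wx":0,"wy":0,"wz":0},
    {"hand":40,"x":0,"y":0,"z":0,"wx":0,"wy":0,"wz":0}
  ]
}}

```text
time_s: 37.5
position: [0.4522, -0.0835, 0.0472]
tcp_rot: [[-1.0, 0.01, 0.001], [0.01, 1.0, -0.001], [-0.001, -0.001, -1.0]]
force: [0.8, 0.2, -2.8]
opening: 0.641
```

Call:
{"method": "move_arm", "body": {
  "moves": [
    {"hand":40,"x":0,"y":0,"z":0.15,"wx":0,"wy":0,"wz":0},
    {"hand":40,"x":0,"y":0,"z":0.15,"wx":0,"wy":0,"wz":0},
    {"hand":40,"x":0,"y":0,"z":0,"wx":0,"wy":0,"wz":0}
  ]
}}

```text
time_s: 37.8
position: [0.452, -0.0835, 0.0395]
tcp_rot: [[-1.0, 0.01, 0.001], [0.01, 1.0, -0.001], [-0.001, -0.001, -1.0]]
force: [-0.2, 0.4, -2.7]
opening: 0.641
```

Call:
{"method": "move_arm", "body": {
  "moves": [
    {"hand":40,"x":0,"y":0,"z":0.15,"wx":0,"wy":0,"wz":0},
    {"hand":40,"x":0,"y":0,"z":0.1,"wx":0,"wy":0,"wz":0},
    {"hand":40,"x":0,"y":0,"z":0,"wx":0,"wy":0,"wz":0}
  ]
}}

```text
time_s: 38.1
position: [0.4518, -0.0834, 0.033]
tcp_rot: [[-1.0, 0.01, 0.0], [0.01, 1.0, -0.001], [-0.0, -0.001, -1.0]]
force: [0.0, -0.6, -3.2]
opening: 0.643
```

Call:
{"method": "move_arm", "body": {
  "moves": [
    {"hand":40,"x":0,"y":0,"z":0.1,"wx":0,"wy":0,"wz":0},
    {"hand":40,"x":0,"y":0,"z":0,"wx":0,"wy":0,"wz":0}
  ]
}}

```text
time_s: 38.3
position: [0.4519, -0.0835, 0.0306]
tcp_rot: [[-1.0, 0.01, 0.0], [0.01, 1.0, -0.001], [-0.0, -0.001, -1.0]]
force: [0.1, 0.1, -2.2]
opening: 0.638
```

Call:
{"method": "move_arm", "body": {
  "moves": [
    {"hand":40,"x":0,"y":0,"z":0.08,"wx":0,"wy":0,"wz":0},
    {"hand":40,"x":0,"y":0,"z":0,"wx":0,"wy":0,"wz":0}
  ]
}}

```text
time_s: 38.5
position: [0.452, -0.0835, 0.0287]
tcp_rot: [[-1.0, 0.01, 0.001], [0.01, 1.0, -0.001], [-0.001, -0.001, -1.0]]
force: [0.4, 0.7, -2.0]
opening: 0.648
```

Call:
{"method": "move_arm", "body": {
  "moves": [
    {"hand":40,"x":0,"y":0,"z":0.06,"wx":0,"wy":0,"wz":0},
    {"hand":40,"x":0,"y":0,"z":0,"wx":0,"wy":0,"wz":0}
  ]
}}

```text
time_s: 38.7
position: [0.452, -0.0835, 0.0273]
tcp_rot: [[-1.0, 0.01, 0.001], [0.01, 1.0, -0.001], [-0.001, -0.001, -1.0]]
force: [0.7, 0.2, -3.4]
opening: 0.641
```

Call:
{"method": "move_arm", "body": {
  "moves": [
    {"hand":40,"x":0,"y":0,"z":0.06,"wx":0,"wy":0,"wz":0},
    {"hand":40,"x":0,"y":0,"z":0,"wx":0,"wy":0,"wz":0}
  ]
}}

```text
time_s: 38.9
position: [0.4521, -0.0835, 0.0269]
tcp_rot: [[-1.0, 0.01, 0.001], [0.01, 1.0, -0.002], [-0.001, -0.002, -1.0]]
force: [-1.1, -0.1, 9.0]
opening: 0.644
```

Floor contact at 0.027, as expected. Release, lift away and check.

Call:
{"method": "move_arm", "body": {
  "moves": [
    {"hand":72,"x":0,"y":0,"z":-0.06,"wx":0,"wy":0,"wz":0},
    {"hand":72,"x":0,"y":0,"z":0,"wx":0,"wy":0,"wz":0},
    {"hand":72,"x":0,"y":0,"z":0,"wx":0,"wy":0,"wz":0},
    {"hand":72,"x":0,"y":0,"z":0,"wx":0,"wy":0,"wz":0},
    {"hand":72,"x":0,"y":0,"z":-0.4,"wx":0,"wy":0,"wz":0},
    {"hand":72,"x":0,"y":0,"z":-0.9,"wx":0,"wy":0,"wz":0},
    {"hand":72,"x":0,"y":0,"z":-0.9,"wx":0,"wy":0,"wz":0},
    {"hand":72,"x":0,"y":0,"z":-0.9,"wx":0,"wy":0,"wz":0},
    {"hand":72,"x":0,"y":0,"z":-0.9,"wx":0,"wy":0,"wz":0},
    {"hand":72,"x":0,"y":0.9,"z":-0.9,"wx":0,"wy":0,"wz":0},
    {"hand":72,"x":0,"y":0.9,"z":-0.9,"wx":0,"wy":0,"wz":0},
    {"hand":72,"x":0,"y":0.9,"z":-0.6,"wx":0,"wy":0,"wz":0},
    {"hand":72,"x":0,"y":0.9,"z":0,"wx":0,"wy":0,"wz":0},
    {"hand":72,"x":0,"y":0.9,"z":0,"wx":0,"wy":0,"wz":0},
    {"hand":72,"x":0,"y":0.9,"z":0,"wx":0,"wy":0,"wz":0},
    {"hand":72,"x":0,"y":0.9,"z":0,"wx":0,"wy":0,"wz":0},
    {"hand":72,"x":0,"y":0.9,"z":0,"wx":0,"wy":0,"wz":0},
    {"hand":72,"x":0,"y":0,"z":0,"wx":0,"wy":0,"wz":0},
    {"hand":72,"x":0,"y":0,"z":0,"wx":0,"wy":0,"wz":0}
  ]
}}

```text
time_s: 40.8
position: [0.4534, 0.0968, 0.1875]
tcp_rot: [[-1.0, 0.008, 0.001], [0.008, 1.0, -0.002], [-0.001, -0.002, -1.0]]
force: [-0.2, 0.1, -0.6]
opening: 0.828
```

```bash
python3 - <<'E'
from h import *
print(bot.read_state()['position'])
for n in('side','top'):
    c=cap(n,'14'); print(n,'a',tops(c,.40,.62,-.14,-.03,.055,.075),'b',tops(c,.46,.67,-.38,-.27,.055,.08))
    P=pts(c)
    for x in (.43,.458,.485,.515,.537,.56):
        m=(abs(P[...,0]-x)<.01)&(abs(P[...,1]+.081)<.02)&(P[...,2]>.03)&(P[...,2]<.1); print(x,m.sum(),np.median(P[...,2][m]).round(4) if m.sum() else 0)
crop('side','14',160,110,330,255);crop('top','14',200,130,410,260)
E
```

```text
[0.45343698 0.09676099 0.18749192]
side a (340, np.float64(0.0636), [array([ 0.5241, -0.0805]), array([0.1034, 0.06  ]), np.float64(3.3976)]) b (305, np.float64(0.0635), [array([ 0.5858, -0.3182]), array([0.0592, 0.1075]), np.float64(87.3484)])
0.43 1 0.059
0.458 0 0
0.485 10 0.0637
0.515 57 0.0643
0.537 63 0.0644
0.56 61 0.0636
top a (401, np.float64(0.0645), [array([ 0.4957, -0.0815]), array([0.0565, 0.1562]), np.float64(89.5923)]) b (464, np.float64(0.0645), [array([ 0.5614, -0.3177]), array([0.0588, 0.1562]), np.float64(89.1477)])
0.43 59 0.0647
0.458 55 0.064
0.485 54 0.0641
0.515 63 0.0652
0.537 61 0.0652
0.56 62 0.0653
```

View pics/side_14_c.png

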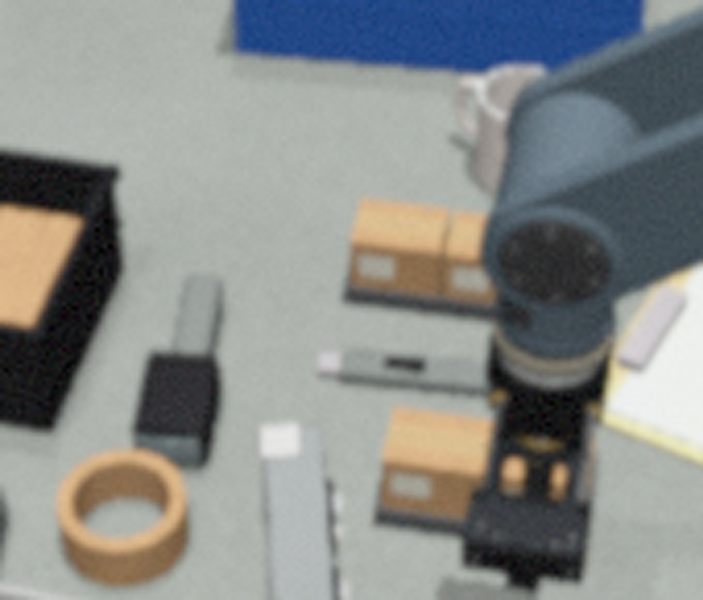

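View pics/top_14_c.png

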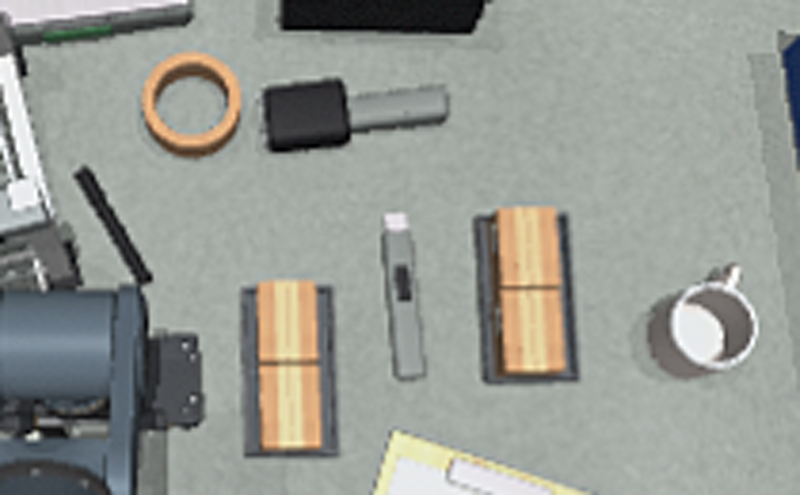

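Both trays hold two cartons lying flat end to end: tray a's row spans (258,280)–(322,450) in the crop and tray b's (498,208)–(565,372), with all tops level at about 0.064. The bystanders look unmoved and the arm is clear, so I hand in.

```bash
python3 - <<'E'
from h import *
s=bot.read_state(); print(s['time_s'],s['force'].round(1)); print(order.hand_in())
E
```

```text
40.9 [ 0.   0.1 -0.2]
the job is handed in; nothing more can be done
None
```

All three cartons from the rack are dealt, and I handed the job in at 40.9 s of the 70 s allowed. No verdict is reported.

- **First carton:** it went into the empty tray and was slid up to the far end wall, where the force rise confirmed contact.
- **Carton already dealt:** I gripped it and slid it to the far end of its tray in the same way.
- **Second and third cartons:** the second went into that other tray and the third beside the first. Each was lowered until the floor was felt, then released.

**Last checks:**
- Both trays show a row of two cartons about 156 mm long, with all tops at 0.064–0.065 m (0.064 expected).
- The rows are centred at (0.496, -0.082) and (0.561, -0.318). My start estimates of the tray centres were (0.494, -0.085) and (0.560, -0.324), so both rows are well within the limits.
- By eye, the bystanders and trays stood where they were. I felt no contact with the light bar, and the wrist force read about zero at hand-in.

**Disagreements:**
- My first estimate of where the carton sat in the hand was about 4 mm off, so I checked by force and camera before setting the others down.
- The side camera saw the tray rows only in part, because the arm hid them; the row lengths come from the top view.

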